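# Load a fresh film roll on the sachet packer's spindle

## Robot

A 7-joint arm with a two-finger parallel gripper is mounted at the origin on the work surface. World frame = base frame: x ahead of the robot, y to its left, z up, the work surface at z = 0. Lengths are in m, angles in rad, forces in N, time in s.
With the tool pointing down it reaches from about 0.425 to 0.875 m from the base axis. Payload 4.7 kg.
Tool frame: the origin (TCP) lies on the centre line of the jaws, within the pads' length; the fingertips stand 22 mm ahead of it and the grasp point (between the pads) lies 3 mm ahead of it; z points along the fingers, y is the direction in which the jaws open and shut (so a half turn about z gives the same grasp; the last joint's range is limited). The gripper opens to 87 mm and grips with 3 to 60 N. Pads are 19 mm wide; open, the fingers measure 117 mm over their backs; the gripper's body (75 mm by 190 mm) begins 51 mm behind the grasp point.
Start: joints at [1.172, 0.321, -0.07, 1.45, 0.023, 1.371, -0.057], TCP at [0.261, -0.595, 0.223] pointing down, gripper open.
Joint ranges: [-2.86, 2.86], [-0.3, 2.09], [-1.38, 1.24], [0.06, 2.45], [-1.56, 4.7], [0.09, 2.05], [-2.69, 2.69]. Speed limits (rad/s): [2.57, 2.57, 3.14, 3.14, 3.14, 3.14, 3.14].

## Interface

Orientations are given as a rotation vector (axis times angle).
In Python, from bench import ctrl, imaging, close_job, finder gives the robot as it stands. The module is installed in compiled form; this text tells all that it offers.
- The arm moves only by the shell command python3 -m jog 'ROWS' [FORCE]. ROWS is JSON, a list that holds one entry, the list of rows, each a list of 7 numbers: the shift along the tool's x, y, z in cm, then the turn, a rotation vector about the tool's x, y, z in degrees, then the finger opening in cm, from 0 to 8.7. In form: [[[dx, dy, dz, ax, ay, az, claw], ...]]. A call has 1 to 12 rows; each row shifts and turns the commanded pose from where the row before left it, along the tool's axes as they then stand; what a row does not reach is not made up. A row lasts 1/10 s, in which the tool goes at most 50 mm and 8.59 degrees, less where a joint would pass 70% of its speed; a pose out of reach is approached as far as the arm can. A call is refused whole if a number of a shift passes 5 or a number of a turn 8.59, either way. A call with a gripper value outside its range is refused whole. The fingers move at their own pace and stop on an object; FORCE is the grip in N (left out, the last holds). Time passes only in rows, so rows that do not move let the fingers close. It gives the time, the measured TCP pose, the force and the opening at its end, in the units of the state.
- ctrl.get_state(): the state, without advancing time (a new reading comes with each control period).
- imaging.get_image(name): name is "side" or "top"; returns a dict with "frame" (384x512x3 uint8, red, green, blue), "intrinsics" (3x3 intrinsics, pixels), "k1" (the pictures are not rectified: a ray, as slopes to the right and down, at radius r is drawn at 1 + k1 r^2 times it, then the intrinsics apply), "pose" (4x4, takes a point from camera to world coordinates). Camera axes: x right, y down, z forward; pixel columns grow to the right and rows downward; lengths in m; the calibration is good to about 2 mm. A picture is of the moment at which its call begins. There is no depth.
- close_job(): hands the job in, once; it reports no verdict.
Trained networks look in the newest picture that a camera, given by its name, has taken for a name from the list of things; names that differ only in an ending like _2 or _b are one class to them, and where a whole thing is asked for, a point or a joint stands for the part that bears it (a point fixed in the world has none). Each returns a list of dicts, best first, with "conf" (0 to 1); they miss things now and then, are a little off and sometimes report something else, mostly with a low value. They report only what shows in the picture. A call takes as long as a camera call. They do not tell look-alikes from the thing itself.
- finder.trace(label, camera): "region" (384x512 bool, what is visible of it) and "point" ([row, column] as shares, 0 to 1, of the picture: columns of its width, rows of its height, amid what is visible of it).
- finder.spot_point(label, camera): "point" ([row, column] as shares, 0 to 1, of the picture: columns of its width, rows of its height: a listed point, or the origin of a listed thing).
The state is a dict: "time": time; "joint_positions": joint angles; "qd": joint speeds; "joint_torque": joint torques, N m; "position": TCP position; "tool_rot": TCP orientation; "ft_force": force on the tool from outside, world axes, zero at the start; "torque": the same for the moment, N m; "grip_width": opening from 0.0 (shut) to 1.0 (fully open).
Only numpy, scipy, OpenCV 4.12 (cv2) and the standard library are available. Lean on these libraries where they do the work, as an engineer would, in place of code of your own. Each camera call takes 0.05 s, during which the arm holds its last target. There are 200 camera calls.

## Task

Load the white film roll on the sachet packer: lift it out of the grey stock box, stand it upright on the dark blue mat and let go to change your grip, then thread it over the slanted steel spindle, pushed fully home against the black flange, and let go of it. Last, swing the blue tension arm down until its roller rests on the roll. Leave the amber roll, the bottle and the jar as they are.

Things in the scene. Friction and masses are not known exactly. Their poses are not given: they have to be found in the camera images.
- white_roll: White hollow film roll with a green core: outer diameter 56 mm, bore 38 mm right through, 100 mm long, about 0.16 kg, rigid, both ends alike. At the start it stands on end in one of the two compartments of the stock box (either one). Origin: centre of its lower end as it stands; z runs along its axis, upward at the start.
- white_roll_center (a point): The middle of the white roll, on its axis, 50 mm from either end.
- amber_roll: Amber-brown roll of the same size with a cardboard core, standing in the other compartment; to be left there. Origin and axes as for the white roll.
- stock_box: Fixed grey open box, 160 mm along its x, 85 along its y, 62 high, walls and floor 5 mm; a divider makes two compartments of 72 x 75 mm, their centres 39 mm either side of the middle along x. The rolls stand on its floor 5 mm up: their tops are at 105 mm and their upper 43 mm shows above the walls. Origin: centre of its underside, z up.
- mat: Fixed dark blue square mat on the counter, 150 x 150 mm, 4 mm thick. Origin: centre of its underside, z up.
- spindle: Fixed steel spindle slanting up at 30 degrees above level from a black flange (68 mm across): 24 mm diameter, 120 mm long, last 10 mm tapered. Origin: on its axis at the flange face, 140 mm above the counter; z points along it to the free tip, x is level, along the side plate. A roll fully home touches the flange, its middle at z = 50 mm; let go, it hangs about 7 mm below the spindle's axis.
- feed_unit: Fixed cream feed unit, 235 mm high, carrying the spindle and tension arm on its grey upright side plate. Origin: on the counter at the plate's face, straight below the spindle's axis line and 20 mm behind its origin; y points level out of the plate (the way the spindle slants), x along it. The plate reaches from x = -140 to +180 mm; the unit lies behind it, to y = -232 mm.
- tension_arm (a joint): Hinge of the blue tension arm, axis level and square to the side plate: 0 = raised 70 degrees above level, pointing up and to the spindle's -x side; grows as it swings down over the spindle; 1.22 = level; stop 1.45. On a roll that is home and let go, its roller rests at about 1.34. Starts at 0 to 0.4. It stays where it is left (about 1 N at its end moves it).
- tension_pivot (a point): Pivot of the tension arm, 125 mm to the +x side of the spindle's origin, 205 mm above the counter, 46 mm out from the side plate. The arm is a flat bar 22 mm wide (square to the plate) and 8 mm thick, 140 mm from the pivot to the roller's centre.
- tension_roller (a point): Centre of the black round roller (22 mm diameter) at the free end of the tension arm.
- amber_bottle: Bystander: amber bottle with white cap, 60 mm diameter, 120 mm high. Origin: centre of its underside.
- ointment_jar: Bystander: white jar with blue cap, 76 mm diameter, 80 mm high. Origin: centre of its underside.
Things that resemble listed ones, but are neither listed nor needed, are in the scene too. Of the things that look like the mat, the larger one is meant. Leave any yellow look-alike of the white_roll alone.

How it is judged:
By the outcome, as a careful person would: the job done as asked, in the order asked, and still so for the second after the job is handed in, with the robot touching nothing.
It also fails if it takes over 72 s, if anything falls off the work surface, if the arm or the gripper's body presses on something with over 40 N, if the wrist force passes 120 N, or if a joint passes its speed limit or range.

## Working session

There is one attempt and no reset: what is moved stays moved. The work goes in short steps, Python scripts to look and compute and a shell command to move; the robot and the scene stay as the last step left them, time stands still between calls to the robot, and variables do not carry over. Pictures are saved under pics/ and viewed, about 8 in all and at most 12, crops included, and the job is handed in when it is done.

```bash
mkdir -p pics; cat > h.py <<'E'
import numpy as np, cv2
from bench import ctrl, imaging, finder
from scipy.spatial.transform import Rotation as R
def ray(im,pt,share=True):
    v,u=(pt[0]*384,pt[1]*512) if share else pt
    K=im["intrinsics"];x=(u-K[0][2])/K[0][0];y=(v-K[1][2])/K[1][1]
    rd=np.hypot(x,y);r=rd
    for _ in range(20): r=rd/(1+im["k1"]*r*r)
    s=r/rd if rd>0 else 1
    P=np.array(im["pose"]);d=P[:3,:3]@np.array([x*s,y*s,1]);return P[:3,3],d/np.linalg.norm(d)
def proj(im,X):
    P=np.array(im["pose"]);K=im["intrinsics"];c=P[:3,:3].T@(np.array(X)-P[:3,3]);x,y=c[:2]/c[2]
    f=1+im["k1"]*(x*x+y*y);return np.array([K[0][0]*x*f+K[0][2],K[1][1]*y*f+K[1][2]])
def onz(im,pt,z,share=True):
    o,d=ray(im,pt,share);return o+d*(z-o[2])/d[2]
def tri(a,b):
    (o1,d1),(o2,d2)=a,b
    t=np.linalg.lstsq(np.c_[d1,-d2],o2-o1,rcond=None)[0]
    p,q=o1+t[0]*d1,o2+t[1]*d2;return (p+q)/2,np.linalg.norm(p-q)
E
cat > l.py <<'E'
from h import *
ims={c:imaging.get_image(c) for c in("side","top")}
for c in ims: cv2.imwrite(f"pics/{c}0.png",ims[c]["frame"][...,::-1])
np.set_printoptions(precision=3,suppress=True)
for c in ims: print(c,np.array(ims[c]["pose"]),ims[c]["k1"])
for n in["white_roll","white_roll_center","amber_roll","stock_box","mat","spindle","feed_unit","tension_pivot","tension_roller","amber_bottle","ointment_jar"]:
    rs={}
    for c in ims:
        r=finder.spot_point(n,c);rs[c]=r
        print(n,c,[(round(q["conf"],2),np.round(np.array(q["point"])*[384,512],1).tolist()) for q in r[:3]],end=" ")
    if rs["side"] and rs["top"]:
        print("tri",tri(*[ray(ims[c],rs[c][0]["point"]) for c in ims]))
    else:print()
print(ctrl.get_state())
E
python3 l.py; python3 -c "
import cv2,numpy as np
cv2.imwrite('pics/both0.png',cv2.resize(np.vstack([cv2.imread('pics/side0.png'),cv2.imread('pics/top0.png')]),None,fx=.78,fy=.78))"
```

```text
side [[-0.95  -0.159  0.27   0.301]
 [-0.313  0.494 -0.811  0.8  ]
 [-0.005 -0.855 -0.519  0.682]
 [ 0.     0.     0.     1.   ]] 0.0009631012373353427
top [[-0.011 -0.997  0.077  0.472]
 [-1.     0.011  0.001  0.033]
 [-0.002 -0.077 -0.997  1.548]
 [ 0.     0.     0.     1.   ]] -0.15881519562006205
white_roll side [(0.9, [328.5, 256.5]), (0.8, [371.4, 227.4])] white_roll top [(0.91, [226.2, 150.1]), (0.79, [230.9, 182.6]), (0.58, [205.9, 358.9])] tri (array([0.465, 0.366, 0.104]), np.float64(0.041860672173378945))
white_roll_center side [(0.81, [358.1, 230.1]), (0.61, [313.8, 257.3])] white_roll_center top [(0.82, [231.9, 178.1]), (0.69, [228.0, 144.2])] tri (array([ 0.491,  0.322, -0.059]), np.float64(0.05158013815514561))
amber_roll side [(0.81, [312.1, 225.9])] amber_roll top [(0.5, [206.0, 182.3])] tri (array([0.546, 0.283, 0.025]), np.float64(0.009467488714589004))
stock_box side [(0.77, [324.0, 241.1])] stock_box top [(0.65, [217.4, 183.6])] tri (array([0.51 , 0.283, 0.   ]), np.float64(0.008504801220369687))
mat side [(0.91, [268.8, 331.3]), (0.76, [252.4, 246.9])] mat top [
[... 926 characters left out ...]
.787, 0.001, 0.006]), np.float64(0.00017434900996001414))
ointment_jar side [(0.75, [266.0, 155.8])] ointment_jar top [(0.73, [231.9, 183.3]), (0.63, [136.4, 219.4])] tri (array([0.552, 0.31 , 0.198]), np.float64(0.20282555016632942))
{'time': 1.2, 'joint_positions': array([ 1.172,  0.321, -0.07 ,  1.45 ,  0.023,  1.371, -0.057]), 'qd': array([-0.001, -0.001, -0.   ,  0.   , -0.   , -0.   , -0.001]), 'joint_torque': array([ -0.001, -49.111,  -0.404, -31.278,  -0.064,   0.034,   0.   ]), 'position': array([ 0.261, -0.595,  0.223]), 'tool_rot': array([ 3.075,  0.644, -0.   ]), 'ft_force': array([-0.817, -0.704,  0.305]), 'torque': array([0.008, 0.026, 0.071]), 'grip_width': 1.0006560012694978}
```

View pics/side0.png

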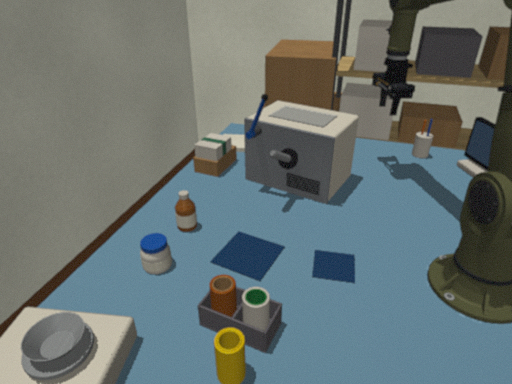

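View pics/top0.png

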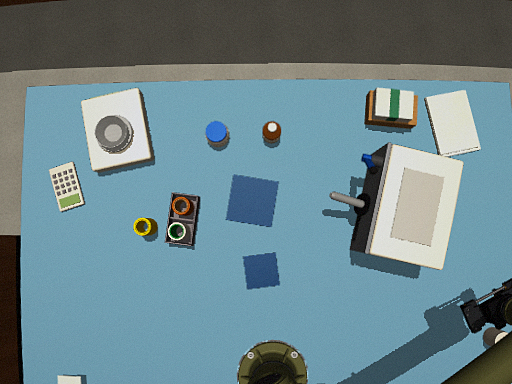

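The white roll is in the stock box's near compartment (side image about row 305, col 257; top 231,177). Amber is in the other compartment, and a yellow look-alike stands outside at side (355,230). The larger mat is at top (200,252). The feed unit is on the right, with its spindle pointing about +y from top (204,362), and the blue arm is raised on the +x side. Next I fit poses to the traced regions.

```bash
cat > f.py <<'E'
from h import *
from scipy.optimize import minimize
np.set_printoptions(precision=4,suppress=True)
def hullmask(im,X):
    p=np.array([proj(im,x) for x in X]);h=cv2.convexHull((p*16).astype(np.int32))
    m=np.zeros((384,512),np.uint8);cv2.fillConvexPoly(m,h,1,shift=4);return m
def soft(im,X):  # antialiased
    p=np.array([proj(im,x) for x in X]);h=cv2.convexHull(((p+.5)*4*16-8).astype(np.int32))
    m=np.zeros((1536,2048),np.uint8);cv2.fillConvexPoly(m,h,255,shift=4)
    return cv2.resize(m,(512,384),interpolation=cv2.INTER_AREA)/255.
def box(T,x0,x1,y0,y1,z0,z1):
    return [T(np.array([x,y,z])) for x in(x0,x1) for y in(y0,y1) for z in(z0,z1)]
def cyl(T,r,z0,z1,n=24):
    return [T(np.array([r*np.cos(a),r*np.sin(a),z])) for z in(z0,z1) for a in np.linspace(0,2*np.pi,n,endpoint=False)]
def se2(p):
    c,s=np.cos(p[2]),np.sin(p[2]);M=np.array([[c,-s,0],[s,c,0],[0,0,1]])
    return lambda X:M@X+[p[0],p[1],0]
E0=np.array([[1,0,0],[0,-.5,np.cos(np.pi/6)],[0,np.cos(np.pi/6),.5]]) # feed<-spindle; x level
E0[:,1]=np.cross(E0[:,2],E0[:,0])
def spT(p): # spindle frame via feed pose
    T=se2(p);return lambda X:T(E0@X+[0,.02,.14])
def hullof(reg):
    m=reg.astype(np.uint8);n,l,st,_=cv2.connectedComponentsWithStats(m)
    k=1+st[1:,4].argmax();pts=cv2.findNonZero((l==k).astype(np.uint8));o=np.zeros_like(m)
    cv2.fillConvexPoly(o,cv2.convexHull(pts),1);return o
def fit(ims,items,p0,steps=(.01,.01,.08)):
    # items: (cam, mask, fn(p)->pts)
    def cost(p):
        J=0
        for c,m,f in items:
            s=soft(ims[c],f(p));J+=1-np.minimum(s,m).sum()/np.maximum(s,m).sum()
        return J/len(items)
    p0=np.array(p0,float);st=np.array(steps)[:len(p0)]
    for _ in range(2):
        r=minimize(cost,p0,method="Nelder-Mead",options=dict(initial_simplex=np.vstack([p0]+[p0+np.eye(len(p0))[i]*st for i in range(len(p0))]),maxiter=120,xatol=2e-4,fatol=1e-4));p0=r.x;st=st/3
    return r.x,r.fun
E
cat > m.py <<'E'
from f import *
ims={c:imaging.get_image(c) for c in("side","top")}
def tr(n,c,near=None):
    r=finder.trace(n,c)
    print(n,c,[(round(q["conf"],2),np.round(np.array(q["point"])*[384,512]).tolist(),int(q["region"].sum())) for q in r[:3]])
    if near is not None: r=sorted(r,key=lambda q:np.hypot(*(np.array(q["point"])*[384,512]-near)))
    return hullof(r[0]["region"]) if r else None
M={}
for n,c,near in[("feed_unit","side",None),("feed_unit","top",None),("spindle","side",None),("spindle","top",None),("stock_box","side",None),("stock_box","top",None),("white_roll","side",(308,257)),("white_roll","top",(231,178)),("mat","side",(255,248)),("mat","top",(200,252)),("amber_bottle","side",None),("ointment_jar","side",None)]:
    M[n,c]=tr(n,c,near)
np.save("M.npy",M)
b,J=fit(ims,[(c,M["stock_box",c],lambda p:box(se2(p),-.08,.08,-.0425,.0425,0,.062)) for c in ims],[.51,.283,1.5]);print("box",b,J)
m,J=fit(ims,[(c,M["mat",c],lambda p:box(se2(p),-.075,.075,-.075,.075,0,.004)) for c in ims],[.53,.06,.0]);print("mat",m,J)
w,J=fit(ims,[(c,M["white_roll",c],lambda p:cyl(se2([p[0],p[1],0]),.028,.062,.105)) for c in ims],[.46,.283]);print("white",w,J)
for c in ims: print(c,fit(ims,[(c,M["white_roll",c],lambda p:cyl(se2([p[0],p[1],0]),.028,.062,.105))],[.46,.283]))
bt=lambda p:box(se2(p),-.14,.18,-.232,0,0,.235)
fu,J=fit(ims,[(c,M["feed_unit",c],bt) for c in ims],[.545,-.29,-.25]);print("feed",fu,J)
sp=lambda p:cyl(spT(p),.012,0,.11)+cyl(spT(p),.008,.11,.12)
s,J=fit(ims,[(c,M["spindle",c],sp) for c in ims],[fu[0],fu[1],fu[2]]);print("spindle",s,J)
cen=lambda p:box(se2(p),0,0,0,0,0,0)[0]
out=[]
for c in ims:
    I=ims[c]["frame"][...,::-1].copy()
    for f,p,col in[(lambda q:box(se2(q),-.08,.08,-.0425,.0425,0,.062),b,(0,255,0)),(lambda q:box(se2(q),-.075,.075,-.075,.075,0,.004),m,(0,255,255)),(lambda q:cyl(se2([q[0],q[1],0]),.028,.062,.105),w,(0,0,255)),(bt,fu,(255,0,255)),(sp,s,(0,255,0)),(sp,fu,(0,0,255))]:
        pts=np.array([proj(ims[c],x) for x in f(p)]);cv2.polylines(I,[cv2.convexHull(pts.astype(np.int32))],1,col,1)
    out.append(I)
cv2.imwrite("pics/fit.png",np.hstack([cv2.resize(out[0][90:384,170:370],None,fx=2,fy=2),cv2.resize(out[1][110:300,155:475][:, :],(400,238)).repeat(1,0) if 0 else cv2.copyMakeBorder(cv2.resize(out[1][130:280,320:470],None,fx=2.6,fy=2.6),0,588-390,0,0,0)]))
E
python3 m.py
```

```text
feed_unit side []
feed_unit top [(0.74, [202.0, 408.0], 10825), (0.47, [162.0, 370.0], 142)]
spindle side [(0.69, [159.0, 287.0], 355), (0.22, [118.0, 258.0], 254)]
spindle top [(0.56, [202.0, 357.0], 589), (0.33, [132.0, 216.0], 455)]
stock_box side [(0.69, [321.0, 239.0], 2063), (0.68, [290.0, 225.0], 944)]
stock_box top [(0.78, [219.0, 182.0], 943)]
white_roll side [(0.92, [353.0, 227.0], 1557), (0.72, [309.0, 256.0], 1035), (0.31, [114.0, 257.0], 233)]
white_roll top [(0.65, [231.0, 176.0], 266), (0.63, [225.0, 145.0], 350)]
mat side [(0.58, [270.0, 333.0], 1126), (0.56, [252.0, 248.0], 2083)]
mat top [(0.97, [199.0, 251.0], 2065), (0.78, [272.0, 259.0], 1109), (0.62, [160.0, 372.0], 150)]
amber_bottle side [(0.84, [215.0, 184.0], 634), (0.19, [159.0, 288.0], 399)]
ointment_jar side [(0.59, [254.0, 154.0], 1076), (0.36, [305.0, 254.0], 1019)]
box [0.5086 0.2828 3.0027] 0.05069151588883147
mat [ 0.5684  0.0613 -0.1742] 0.03427852739772941
white [0.4708 0.2889] 0.15733221216276483
side (array([0.4668, 0.3001]), np.float64(0.17280294804724783))
top (array([0.4713, 0.2865]), np.float
[... 226 characters left out ...]
^^^^^^^^^^^^^^^^^^^^^^^^^^^^^^^^^
  File "f.py", line 35, in fit
    r=minimize(cost,p0,method="Nelder-Mead",options=dict(initial_simplex=np.vstack([p0]+[p0+np.eye(len(p0))[i]*st for i in range(len(p0))]),maxiter=120,xatol=2e-4,fatol=1e-4));p0=r.x;st=st/3
    res = _minimize_neldermead(fun, x0, args, callback, bounds=bounds,
                               **options)
    fsim[k] = func(sim[k])
              ~~~~^^^^^^^^
    fx = function(np.copy(x), *(wrapper_args + args))
  File "f.py", line 31, in cost
    s=soft(ims[c],f(p));J+=1-np.minimum(s,m).sum()/np.maximum(s,m).sum()
                             ~~~~~~~~~~^^^^^
TypeError: '<=' not supported between instances of 'float' and 'NoneType'
```

```bash
sed -i 's/for c in ims\],\[.545/for c in ims if M["feed_unit",c] is not None],[.545/' m.py; python3 m.py | tail -4
```

```text
mat side [(0.82, [271.0, 331.0], 1219), (0.6, [253.0, 248.0], 1984), (0.55, [292.0, 225.0], 906)]
mat top [(0.6, [273.0, 258.0], 1158), (0.58, [200.0, 252.0], 2120), (0.27, [217.0, 183.0], 781)]
amber_bottle side [(0.85, [214.0, 183.0], 676)]
ointment_jar side [(0.79, [256.0, 155.0], 1130), (0.27, [214.0, 183.0], 690), (0.15, [306.0, 254.0], 1077)]Traceback (most recent call last):
  File "m.py", line 12, in <module>
    b,J=fit(ims,[(c,M["stock_box",c],lambda p:box(se2(p),-.08,.08,-.0425,.0425,0,.062)) for c in ims],[.51,.283,1.5]);print("box",b,J)
        ~~~^^^^^^^^^^^^^^^^^^^^^^^^^^^^^^^^^^^^^^^^^^^^^^^^^^^^^^^^^^^^^^^^^^^^^^^^^^^^^^^^^^^^^^^^^^^^^^^^^^^^^^^^^^
  File "f.py", line 35, in fit
    r=minimize(cost,p0,method="Nelder-Mead",options=dict(initial_simplex=np.vstack([p0]+[p0+np.eye(len(p0))[i]*st for i in range(len(p0))]),maxiter=120,xatol=2e-4,fatol=1e-4));p0=r.x;st=st/3
    res = _minimize_neldermead(fun, x0, args, callback, bounds=bounds,
                               **options)
    fsim[k] = func(sim[k])
              ~~~~^^^^^^^^
    fx = function(np.copy(x), *(wrapper_args + args))
  File "f.py", line 31, in cost
    s=soft(ims[c],f(p));J+=1-np.minimum(s,m).sum()/np.maximum(s,m).sum()
                             ~~~~~~~~~~^^^^^
TypeError: '<=' not supported between instances of 'float' and 'NoneType'
```

Random misses, so I retry each trace up to 3 times.

```bash
python3 - <<'E'
s=open('m.py').read()
s=s.replace('    r=finder.trace(n,c)\n','    r=None\n    for _ in range(3):\n        r=r or finder.trace(n,c)\n')
s=s.replace('[(c,M["feed','[(c,M["feed').replace('for c in ims],','for c in ims if M[k,c] is not None],')
import re
s=re.sub(r'for c in ims\]',"for c in ims]",s)
s=s.replace('if M[k,c] is not None','')
s=s.replace('("feed_unit","side",None),("feed_unit","top",None),','("feed_unit","top",None),("feed_unit","side",None),')
s=s.replace('1.5]);print("box"','-.139]);print("box"')
open('m.py','w').write(s)
E
python3 m.py | tail -20
```

```text
feed_unit top [(0.81, [202.0, 407.0], 10770)]
feed_unit side [(0.66, [151.0, 300.0], 9168)]
spindle side [(0.7, [158.0, 287.0], 410)]
spindle top [(0.85, [202.0, 354.0], 521)]
stock_box side []
stock_box top [(0.68, [220.0, 185.0], 904), (0.16, [134.0, 214.0], 492)]
white_roll side [(0.77, [353.0, 228.0], 1559), (0.68, [310.0, 256.0], 923)]
white_roll top [(0.59, [226.0, 144.0], 346), (0.51, [232.0, 177.0], 320)]
mat side [(0.85, [255.0, 249.0], 2039), (0.23, [116.0, 255.0], 242)]
mat top [(0.65, [274.0, 260.0], 1120)]
amber_bottle side [(0.72, [214.0, 185.0], 719)]
ointment_jar side [(0.61, [256.0, 155.0], 1077), (0.47, [307.0, 254.0], 1037)]Traceback (most recent call last):
  File "m.py", line 14, in <module>
    b,J=fit(ims,[(c,M["stock_box",c],lambda p:box(se2(p),-.08,.08,-.0425,.0425,0,.062)) for c in ims ],[.51,.283,-.139]);print("box",b,J)
        ~~~^^^^^^^^^^^^^^^^^^^^^^^^^^^^^^^^^^^^^^^^^^^^^^^^^^^^^^^^^^^^^^^^^^^^^^^^^^^^^^^^^^^^^^^^^^^^^^^^^^^^^^^^^^^^^
  File "f.py", line 35, in fit
    r=minimize(cost,p0,method="Nelder-Mead",options=dict(initial_simplex=np.vstack([p0]+[p0+np.eye(len(p0))[i]*st for i in range(len(p0))]),maxiter=120,xatol=2e-4,fatol=1e-4));p0=r.x;st=st/3
    res = _minimize_neldermead(fun, x0, args, callback, bounds=bounds,
                               **options)
    fsim[k] = func(sim[k])
              ~~~~^^^^^^^^
    fx = function(np.copy(x), *(wrapper_args + args))
  File "f.py", line 31, in cost
    s=soft(ims[c],f(p));J+=1-np.minimum(s,m).sum()/np.maximum(s,m).sum()
                             ~~~~~~~~~~^^^^^
TypeError: '<=' not supported between instances of 'float' and 'NoneType'
```

```bash
python3 - <<'E'
s=open('m.py').read()
i=s.index('M={}');j=s.index('bt=lambda')
t='''from f import *
ims={c:imaging.get_image(c) for c in("side","top")}
np.save("ims.npy",ims)
M=np.load("M.npy",allow_pickle=True).item()
b=np.array([.5086,.2828,-.139]);m=np.array([.5684,.0613,-.1742]);w=np.array([.4708,.2889])
'''+s[j:]
t=t.replace('cen=','''
for c in ims: print(c,fit(ims,[(c,M["feed_unit",c],bt)],fu)); print(c,fit(ims,[(c,M["spindle",c],sp)],s))
q,J=fit(ims,[(c,M["spindle",c],sp) for c in ims]+[(c,M["feed_unit",c],bt) for c in ims],fu);print("joint",q,J)
s=q
print(ctrl.get_state()["time"])
cen=''')
open('m2.py','w').write(t)
E
python3 m2.py
```

```text
feed [ 0.5402 -0.2828 -0.2372] 0.09174456014273119
spindle [ 0.5112 -0.2815 -0.5044] 0.5416827892143395
side (array([ 0.5435, -0.2876, -0.2529]), np.float64(0.046402617879981345))
side (array([ 0.5075, -0.2723, -0.5302]), np.float64(0.49881566113975195))
top (array([ 0.5404, -0.2824, -0.2373]), np.float64(0.13391712447295157))
top (array([ 0.5135, -0.2833, -0.4793]), np.float64(0.5578331478151668))
joint [ 0.5397 -0.2847 -0.2346] 0.34798762642162373
3.5
```

View pics/fit.png

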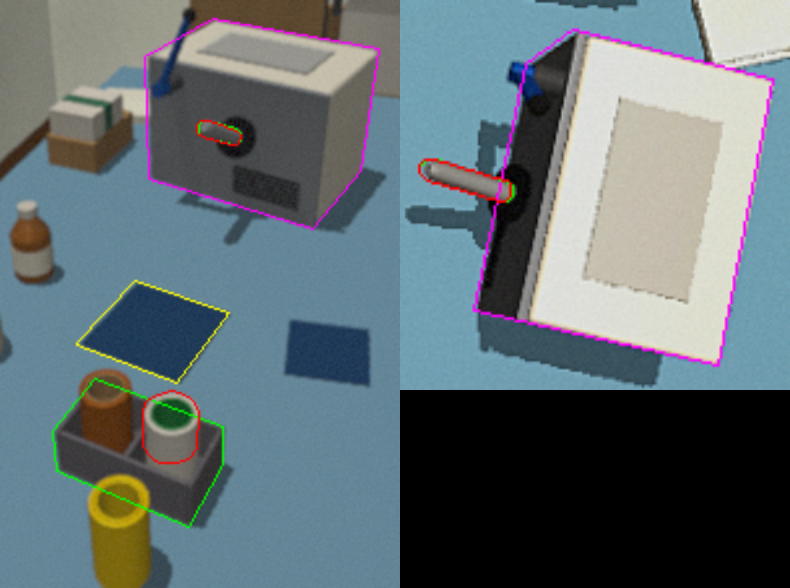

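The overlay shows the box, mat, roll, feed unit and spindle outlines all matching. The spindle-only fits are off because the mask includes the flange, so I refit with the flange included and write a row planner.

```bash
cat > plan.py <<'E'
import sys,json
from h import *
F=json.load(open("feed.json")) if __import__("os").path.exists("feed.json") else None
def cur():
    s=ctrl.get_state();return s,np.array(s["position"]),R.from_rotvec(s["tool_rot"])
def rot(yang,pitch=0): # tool y at angle yang (level), z down tilted: pitch>0 leans z toward tool +x ... in vertical plane
    y=np.array([np.cos(yang),np.sin(yang),0]);x=np.array([-np.sin(yang),np.cos(yang),0])
    z=np.cos(pitch)*np.array([0,0,-1])+np.sin(pitch)*x
    return R.from_matrix(np.c_[np.cross(y,z),y,z])
def rows(p0,R0,p1,R1,claw,n=None):
    d=p1-p0;w=(R0.inv()*R1).as_rotvec(degrees=True)
    n=n or int(max(np.ceil(np.linalg.norm(d)/.04),np.ceil(np.abs(w).max()/6),1))
    out=[];p=p0.copy();Q=R0
    for k in range(n):
        sh=np.round(Q.inv().apply(p0+d*(k+1)/n-p)*100,1 if k<n-1 else 2);tw=np.round(w/n,1 if k<n-1 else 2)
        out.append([*sh.tolist(),*tw.tolist(),claw]);p=p+Q.apply(sh/100);Q=Q*R.from_rotvec(tw,degrees=True)
    return out,p,Q
def go(wps,p=None,Q=None):
    s,pc,Qc=cur();p=pc if p is None else p;Q=Qc if Q is None else Q
    print("t",s["time"],"p",np.round(pc,4),"rv",np.round(Qc.as_rotvec(),3),"F",np.round(s["ft_force"],1),"g",round(s["grip_width"]*8.7,2),"q",np.round(s["joint_positions"],2))
    for wp in wps:
        o,p,Q=rows(p,Q,np.array(wp[0],float),wp[1],wp[2],wp[3] if len(wp)>3 else None)
        print(json.dumps(o).replace(".0,",",").replace(" ",""))
E
cat > s.py <<'E'
from f import *
import json
ims=np.load("ims.npy",allow_pickle=True).item();M=np.load("M.npy",allow_pickle=True).item()
# top outline of the unit and spindle fit
bt=lambda p:box(se2(p),-.14,.18,-.232,0,0,.235)
sp=lambda p:cyl(spT(p),.012,0,.11)+cyl(spT(p),.008,.11,.12)+cyl(spT(p),.034,-.005,0)
f,J=fit(ims,[(c,M["spindle",c],sp) for c in ims],[.541,-.284,-.24]);print("spindle+flange",f,J)
f2,J=fit(ims,[(c,M["spindle",c],sp) for c in ims]+[("side",M["feed_unit","side"],bt)],[.541,-.284,-.24]);print("joint",f2,J)
# grey bright spindle tip direction check: pixels brighter than plate
E
python3 s.py; python3 - <<'E'
from plan import *
A=rot(1.432)
s,p,Q=cur()
go([([.261,-.595,.40],Q,8.7),([.47,-.15,.40],rot(.3),8.7),([.471,.289,.36],A,8.7),([.4708,.2889,.09],A,8.7)])
E
```

```text
spindle+flange [ 0.54   -0.285  -0.2424] 0.05418177899126342
joint [ 0.5403 -0.2852 -0.2383] 0.05281475969875049
t 3.5 p [ 0.2608 -0.5954  0.223 ] rv [ 3.075  0.644 -0.   ] F [ 0.3 -0.1 -1.2] g 8.69 q [ 1.17  0.32 -0.07  1.45  0.02  1.37 -0.06]
[[0,-0,-3.5,0,0,0,8.7],[0,-0,-3.6,0,0,0,8.7],[0,-0,-3.5,0,0,0,8.7],[0,-0,-3.6,0,0,0,8.7],[0.04,-0.03,-3.5,0,0,0,8.7]]
[[2.6,-2.3,-0,-0,0,-6,8.7],[2.9,-2,-0,-0,0,-6,8.7],[3.1,-1.7,-0,-0,0,-6,8.7],[3.2,-1.4,-0,-0,0,-6,8.7],[3.4,-1.1,-0,-0,0,-6,8.7],[3.4,-0.6,-0,-0,0,-6,8.7],[3.5,-0.4,-0,-0,0,-6,8.7],[3.5,0.1,-0,-0,0,-6,8.7],[3.5,0.4,-0,-0,0,-6,8.7],[3.4,0.8,-0,-0,0,-6,8.7],[3.4,1.1,-0,-0,0,-6,8.7],[3.1,1.5,-0,-0,0,-6,8.7],[3.1,1.8,-0,-0,0,-6,8.7],[2.77,2.09,-0.01,-0,0,-5.97,8.7]]
[[3.5,1.1,0.3,-0,0,-5.4,8.7],[3.3,1.5,0.4,-0,0,-5.4,8.7],[3.3,1.7,0.3,-0,0,-5.4,8.7],[3,2,0.3,-0,0,-5.4,8.7],[2.8,2.4,0.4,-0,0,-5.4,8.7],[2.6,2.5,0.3,-0,0,-5.4,8.7],[2.4,2.9,0.3,-0,0,-5.4,8.7],[2,3,0.4,-0,0,-5.4,8.7],[1.8,3.2,0.3,-0,0,-5.4,8.7],[1.5,3.3,0.3,-0,0,-5.4,8.7],[1.1,3.5,0.4,-0,0,-5.4,8.7],[0.84,3.57,0.3,-0,0,-5.37,8.7]]
[[0,-0,3.9,-0,-0,0,8.7],[0,-0,3.8,-0,-0,0,8.7],[0,-0,3.9,-0,-0,0,8.7],[0,-0,3.8,-0,-0,0,8.7],[0,-0,3.9,-0,-0,0,8.7],[0,-0,3.8,-0,-0,0,8.7],[0.02,-0.02,3.9,-0,-0,0.05,8.7]]
```

```bash
echo '[0.540,-0.285,-0.241]' > feed.json
python3 -m jog '[[[0,0,-3.5,0,0,0,8.7],[0,0,-3.6,0,0,0,8.7],[0,0,-3.5,0,0,0,8.7],[0,0,-3.6,0,0,0,8.7],[0,0,-3.5,0,0,0,8.7],[2.6,-2.3,0,0,0,-6,8.7],[2.9,-2,0,0,0,-6,8.7],[3.1,-1.7,0,0,0,-6,8.7],[3.2,-1.4,0,0,0,-6,8.7],[3.4,-1.1,0,0,0,-6,8.7],[3.4,-0.6,0,0,0,-6,8.7],[3.5,-0.4,0,0,0,-6,8.7]]]'
python3 -m jog '[[[3.5,0.1,0,0,0,-6,8.7],[3.5,0.4,0,0,0,-6,8.7],[3.4,0.8,0,0,0,-6,8.7],[3.4,1.1,0,0,0,-6,8.7],[3.1,1.5,0,0,0,-6,8.7],[3.1,1.8,0,0,0,-6,8.7],[2.8,2.1,0,0,0,-6,8.7],[0,0,0,0,0,0,8.7]]]'
python3 - <<'E'
from plan import *
A=rot(1.432)
go([([.471,.289,.30],A,8.7),([.4708,.2889,.14],A,8.7)])
E
```

```text
time: 4.7
position: [0.3654, -0.3715, 0.4001]
tool_rot: [2.636, 1.708, -0.0]
ft_force: [0.7, -0.2, -0.4]
grip_width: 1.0
time: 5.5
position: [0.4716, -0.144, 0.4005]
tool_rot: [1.839, 2.546, 0.004]
ft_force: [-0.2, -0.9, -0.0]
grip_width: 1.001
t 5.5 p [ 0.4716 -0.144   0.4005] rv [1.839 2.546 0.004] F [-0.2 -0.9 -0. ] g 8.71 q [ 0.77 -0.03 -0.51  1.49 -0.01  1.67  0.58]
[[3.4,1.1,0.8,0,0,-5.3,8.7],[3.3,1.5,0.9,0,0,-5.3,8.7],[3.2,1.7,0.8,0,0,-5.3,8.7],[3,2,0.9,0,0,-5.3,8.7],[2.8,2.3,0.8,0,0,-5.3,8.7],[2.5,2.6,0.9,0,0,-5.3,8.7],[2.3,2.7,0.8,0,0,-5.3,8.7],[2.1,3,0.8,0,0,-5.3,8.7],[1.8,3.1,0.9,0,0,-5.3,8.7],[1.4,3.3,0.8,0,0,-5.3,8.7],[1.2,3.4,0.9,0,0,-5.3,8.7],[0.84,3.55,0.81,0.01,0,-5.31,8.7]]
[[0,-0,3.2,0,0,-0,8.7],[0,-0,3.2,0,0,-0,8.7],[0,-0,3.2,0,0,-0,8.7],[0,-0,3.2,0,0,-0,8.7],[0.04,-0.03,3.2,0.02,0.02,-0.02,8.7]]
```

```bash

python3 -m jog '[[[3.4,1.1,0.8,0,0,-5.3,8.7],[3.3,1.5,0.9,0,0,-5.3,8.7],[3.2,1.7,0.8,0,0,-5.3,8.7],[3,2,0.9,0,0,-5.3,8.7],[2.8,2.3,0.8,0,0,-5.3,8.7],[2.5,2.6,0.9,0,0,-5.3,8.7],[2.3,2.7,0.8,0,0,-5.3,8.7],[2.1,3,0.8,0,0,-5.3,8.7],[1.8,3.1,0.9,0,0,-5.3,8.7],[1.4,3.3,0.8,0,0,-5.3,8.7],[1.2,3.4,0.9,0,0,-5.3,8.7],[0.8,3.5,0.8,0,0,-5.3,8.7]]]'
python3 -m jog '[[[0,0,3.2,0,0,0,8.7],[0,0,3.2,0,0,0,8.7],[0,0,3.2,0,0,0,8.7],[0,0,3.2,0,0,0,8.7],[0,0,1,0,0,0,8.7],[0,0,0,0,0,0,8.7]]]'
python3 - <<'E'
from plan import *
from f import *
im=imaging.get_image("side");cv2.imwrite("pics/a.png",cv2.resize(im["frame"][220:384,150:350,::-1],None,fx=3,fy=3))
go([([.4708,.2889,.09],rot(1.432),8.7)])
E
```

```text
time: 6.7
position: [0.4745, 0.2827, 0.2987]
tool_rot: [0.237, 3.132, -0.001]
ft_force: [1.3, -0.7, -1.0]
grip_width: 0.998
time: 7.3
position: [0.4737, 0.2812, 0.1599]
tool_rot: [-0.241, -3.13, 0.002]
ft_force: [0.2, 0.0, 0.1]
grip_width: 0.996
t 7.35 p [0.4745 0.282  0.1614] rv [-0.24  -3.132 -0.   ] F [-0.6  0.3  0.3] g 8.69 q [ 0.24  0.27 -0.94  1.75  0.23  1.24  0.65]
[[0.2,0.3,3.6,0,-0,-0.4,8.7],[0.27,0.33,3.54,0,-0,-0.41,8.7]]
```

View pics/a.png

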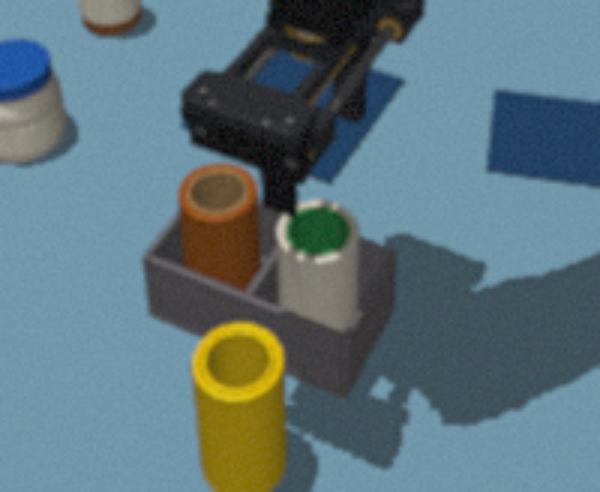

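```bash
python3 - <<'E'
from plan import *
im=imaging.get_image("side");s,p,Q=cur()
for y in(-.05,.05):
    for z in (-.05,.022):
        print(y,z,(proj(im,p+Q.apply([0,y,z]))-[150,220])*3)
print("tcp",(proj(im,p)-[150,220])*3,"rolltop",(proj(im,[.4708,.2889,.105])-[150,220])*3)
it=imaging.get_image("top")
cv2.imwrite("pics/b.png",cv2.resize(it["frame"][150:290,110:290,::-1],None,fx=3.5,fy=3.5))
for y in(-.05,.05): print((proj(it,p+Q.apply([0,y,.022]))-[110,150])*3.5)
E
```

```text
-0.05 -0.05 [346.24352108  53.86198649]
-0.05 0.022 [345.00628244 135.68660849]
0.05 -0.05 [273.50122566 147.92109125]
0.05 0.022 [275.95254317 233.58422987]
tcp [312.11429087 157.44588253] rolltop [315.57652692 228.54756837]
[291.27021606 286.43496289]
[175.70702442 269.17426702]
```

View pics/b.png

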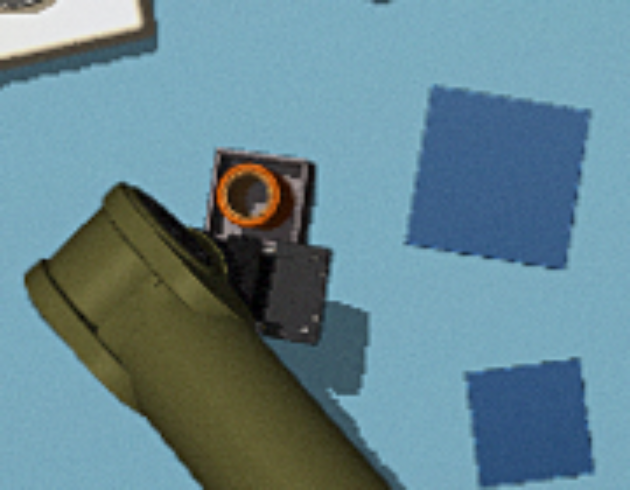

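The offset between predicted and seen fingertips (about 15 mm) is vertical only. It fits a bar-linkage gripper whose tips retract when open. Lateral alignment is right, so I descend.

```bash
python3 -m jog '[[[0.2,0.3,2.3,0,0,-0.4,8.7],[0.2,0.3,2.3,0,0,-0.4,8.7],[0,0,2.3,0,0,0,8.7],[0,0,0,0,0,0,8.7]]]'
python3 -m jog '[[[0,0,0,0,0,0,5],[0,0,0,0,0,0,5],[0,0,0,0,0,0,5],[0,0,0,0,0,0,5],[0,0,0,0,0,0,5],[0,0,0,0,0,0,5],[0,0,0,0,0,0,5]]]' 40
```

```text
time: 7.85
position: [0.4703, 0.2878, 0.0908]
tool_rot: [-0.218, -3.132, 0.002]
ft_force: [0.6, -1.0, -0.1]
grip_width: 1.001
time: 8.55
position: [0.4715, 0.2889, 0.0925]
tool_rot: [0.218, 3.133, 0.001]
ft_force: [-0.3, 0.0, 3.7]
grip_width: 0.634
```

```bash
python3 -m jog '[[[0,0,-2,0,0,0,5],[0,0,-3.5,0,0,0,5],[0,0,-3.5,0,0,0,5],[0,0,-3.5,0,0,0,5],[0,0,-2.5,0,0,0,5],[0,0,0,0,0,0,5]]]'
python3 - <<'E'
from plan import *
go([([.5684,.0613,.20],rot(-.241),5,18),([.5684,.0613,.0935],rot(-.241),5,5)])
E
```

```text
time: 9.15
position: [0.4725, 0.2898, 0.245]
tool_rot: [0.218, 3.129, 0.004]
ft_force: [-0.8, 0.1, -2.4]
grip_width: 0.635
t 9.15 p [0.4725 0.2898 0.245 ] rv [0.218 3.129 0.004] F [-0.8  0.1 -2.4] g 5.53 q [ 0.26  0.21 -0.97  1.64  0.17  1.38  0.7 ]
[[-0.7,-1.2,0.3,0,0,5.3,5],[-0.8,-1.1,0.2,0,0,5.3,5],[-0.9,-1,0.3,0,0,5.3,5],[-1,-1,0.2,0,0,5.3,5],[-1.1,-0.8,0.3,0,0,5.3,5],[-1.2,-0.8,0.2,0,0,5.3,5],[-1.2,-0.6,0.3,0,0,5.3,5],[-1.3,-0.5,0.2,0,0,5.3,5],[-1.3,-0.4,0.3,0,0,5.3,5],[-1.3,-0.3,0.2,0,0,5.3,5],[-1.4,-0.2,0.3,0,0,5.3,5],[-1.4,0,0.2,0,0,5.3,5],[-1.3,0.1,0.3,0,0,5.3,5],[-1.4,0.2,0.2,0,0,5.3,5],[-1.3,0.4,0.3,0,0,5.3,5],[-1.3,0.5,0.2,0,0,5.3,5],[-1.3,0.6,0.3,0,0,5.3,5],[-1.15,0.66,0.2,0.02,0,5.33,5]]
[[-0,-0,2.1,0,-0,0.1,5],[-0,-0,2.2,0,-0,0.1,5],[-0,-0,2.1,0,-0,0.1,5],[-0,-0,2.1,0,-0,0.1,5],[-0.04,-0.04,2.15,0.05,-0.04,0.09,5]]
```

```bash
python3 -m jog '[[[-0.7,-1.2,0.1,0,0,5.3,5],[-0.8,-1.1,0.1,0,0,5.3,5],[-0.9,-1,0.1,0,0,5.3,5],[-1,-1,0.1,0,0,5.3,5],[-1.1,-0.8,0.3,0,0,5.3,5],[-1.2,-0.8,0.2,0,0,5.3,5],[-1.2,-0.6,0.3,0,0,5.3,5],[-1.3,-0.5,0.2,0,0,5.3,5],[-1.3,-0.4,0.3,0,0,5.3,5],[-1.3,-0.3,0.2,0,0,5.3,5],[-1.4,-0.2,0.3,0,0,5.3,5],[-1.4,0,0.2,0,0,5.3,5]]]'
python3 -m jog '[[[-1.3,0.1,0.3,0,0,5.3,5],[-1.4,0.2,0.2,0,0,5.3,5],[-1.3,0.4,0.3,0,0,5.3,5],[-1.3,0.5,0.2,0,0,5.3,5],[-1.3,0.6,0.3,0,0,5.3,5],[-1.2,0.7,0.2,0,0,5.3,5],[0,0,2,0,0,0,5],[0,0,2,0,0,0,5],[0,0,0,0,0,0,5]]]'
python3 - <<'E'
from plan import *
im=imaging.get_image("side");cv2.imwrite("pics/c.png",cv2.resize(im["frame"][120:320,180:380,::-1],None,fx=2.5,fy=2.5))
go([([.5684,.0613,.0935],rot(-.241),5,4)])
E
```

```text
time: 10.35
position: [0.5339, 0.1349, 0.2154]
tool_rot: [-1.84, -2.543, 0.004]
ft_force: [-0.4, -1.3, -1.9]
grip_width: 0.633
time: 11.25
position: [0.5637, 0.0587, 0.158]
tool_rot: [-2.46, -1.945, 0.011]
ft_force: [0.3, -0.5, -1.8]
grip_width: 0.636
t 11.3 p [0.5649 0.0591 0.16  ] rv [-2.462 -1.946  0.007] F [-0.1  0.6 -0.7] g 5.51 q [ 0.4   0.25 -0.63  1.72  0.15  1.23 -0.5 ]
[[0.1,0.1,1.7,-0.1,0,0.1,5],[0.1,0.1,1.6,-0.1,0,0.1,5],[0,0,1.7,-0.1,0,0.1,5],[0.1,0.11,1.65,-0.08,0.02,0.12,5]]
```

View pics/c.png

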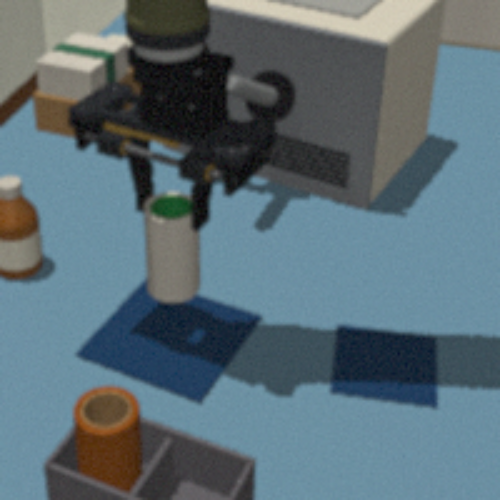

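The roll is held upright above the large mat (crop about 170,250), and the box compartment behind is empty. Lowering and releasing.

```bash
python3 -m jog '[[[0.1,0.1,1.7,0,0,0.1,5],[0.1,0.1,1.6,0,0,0.1,5],[0,0,1.7,0,0,0.1,5],[0,0,1.3,0,0,0,5],[0,0,0.3,0,0,0,5],[0,0,0,0,0,0,5]]]'
python3 -m jog '[[[0,0,0.1,0,0,0,5],[0,0,0.1,0,0,0,5],[0,0,0.1,0,0,0,5],[0,0,0,0,0,0,5]]]'
```

```text
time: 11.9
position: [0.5692, 0.061, 0.0965]
tool_rot: [-2.469, -1.942, 0.001]
ft_force: [0.0, -0.5, -1.3]
grip_width: 0.634
time: 12.3
position: [0.5697, 0.0609, 0.0942]
tool_rot: [2.469, 1.941, 0.0]
ft_force: [-0.2, 0.5, -2.0]
grip_width: 0.632
```

```bash
python3 -m jog '[[[0,0,0.1,0,0,0,5],[0,0,0.1,0,0,0,5],[0,0,0.05,0,0,0,5],[0,0,0,0,0,0,5]]]'
```

```text
time: 12.7
position: [0.5696, 0.061, 0.0916]
tool_rot: [2.47, 1.942, -0.0]
ft_force: [-0.3, 0.5, -0.7]
grip_width: 0.632
```

```bash
python3 -m jog '[[[0,0,0.1,0,0,0,5],[0,0,0,0,0,0,5],[0,0,0,0,0,0,7],[0,0,0,0,0,0,8.7],[0,0,0,0,0,0,8.7],[0,0,0,0,0,0,8.7],[0,0,-2,0,0,0,8.7],[0,0,-3,0,0,0,8.7],[0,0,-3,0,0,0,8.7],[0,0,-1,0,0,0,8.7],[0,0,0,0,0,0,8.7]]]'
python3 - <<'E'
from plan import *
from f import *
ims={}
for c in("side","top"):
    ims[c]=imaging.get_image(c);r=finder.trace("white_roll",c)
    print(c,[(round(q["conf"],2),np.round(np.array(q["point"])*[384,512]).tolist(),int(q["region"].sum())) for q in r])
    if c=="side":
        for q in r:
            pt=np.array(q["point"])*[384,512]
            if 190<pt[0]<290 and 200<pt[1]<300: print(fit(ims,[(c,hullof(q["region"]),lambda p:cyl(se2([p[0],p[1],0]),.028,.004,.104))],[.5696,.061]));break
im=ims["side"];cv2.imwrite("pics/d.png",cv2.resize(im["frame"][120:320,180:380,::-1],None,fx=2.5,fy=2.5))
Y=-.241;Rr=rot(Y,np.pi/6);c=np.array([.5697,.061,.084]);tcp=c-Rr.apply([0,0,.003])
print(tcp);go([(tcp-Rr.apply([0,0,.08]),Rr,8.7),(tcp,Rr,8.7)])
E
```

```text
time: 13.8
position: [0.5706, 0.0612, 0.1819]
tool_rot: [2.468, 1.94, 0.004]
ft_force: [1.2, -0.1, -0.2]
grip_width: 0.997
side [(0.94, [239.0, 244.0], 827), (0.88, [354.0, 227.0], 1559)]
(array([0.5706, 0.062 ]), np.float64(0.03613316655790011))
top [(0.9, [227.0, 145.0], 290), (0.66, [225.0, 183.0], 1171)]
[0.5693 0.0595 0.0866]
t 14.0 p [0.5685 0.0607 0.1786] rv [-2.468 -1.941  0.004] F [-0.2 -0.2 -0.2] g 8.7 q [ 0.4   0.24 -0.63  1.69  0.15  1.27 -0.5 ]
[[-0.7,0,0.4,-0,5,0,8.7],[-0.7,0,0.3,-0,5,0,8.7],[-0.7,0.1,0.3,-0,5,0,8.7],[-0.8,-0,0.1,-0,5,0,8.7],[-0.8,-0,0.2,-0,5,0,8.7],[-0.73,0.01,0.02,-0.03,5.01,0.02,8.7]]
[[0,0,2.7,-0.1,0,0,8.7],[0,0,2.6,-0.1,0,0,8.7],[0,0.01,2.7,-0.06,0.01,0.01,8.7]]
```

View pics/d.png

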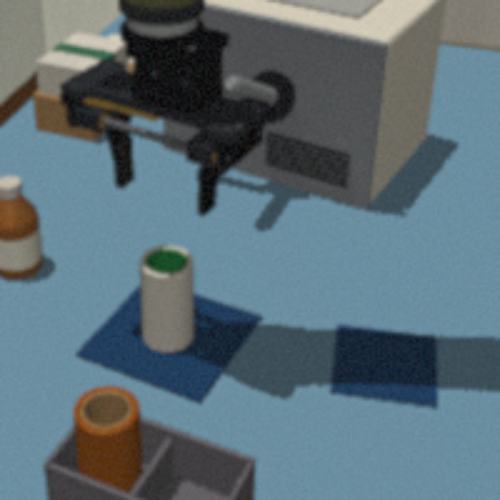

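The white roll stands upright, released near the mat's centre (crop about 168,300). Now I regrip with a 30° tilt.

```bash
python3 -m jog '[[[-0.7,0,0.4,0,5,0,8.7],[-0.7,0,0.3,0,5,0,8.7],[-0.7,0.1,0.3,0,5,0,8.7],[-0.8,0,0.1,0,5,0,8.7],[-0.8,0,0.2,0,5,0,8.7],[-0.7,0,0,0,5,0,8.7],[0,0,0,0,0,0,8.7],[0,0,0,0,0,0,8.7]]]'
python3 - <<'E'
from plan import *
Y=-.241;Rr=rot(Y,np.pi/6);c=np.array([.5701,.0615,.084]);tcp=c-Rr.apply([0,0,.003])
print(tcp);go([(tcp,Rr,8.7)])
E
```

```text
time: 14.8
position: [0.5604, 0.0212, 0.1571]
tool_rot: [-2.171, -1.703, -0.578]
ft_force: [0.6, 1.3, 0.3]
grip_width: 0.998
[0.56974199 0.06004335 0.08659808]
t 14.8 p [0.5604 0.0212 0.1571] rv [-2.171 -1.703 -0.578] F [0.6 1.3 0.3] g 8.68 q [ 0.79  0.23 -0.6   1.84 -0.44  1.13  0.15]
[[-0,0,2.7,-0.1,0,0,8.7],[-0,0,2.7,-0.1,0,0,8.7],[-0.06,-0.01,2.71,-0.06,0.02,0,8.7]]
```

```bash
python3 -m jog '[[[0,0,2.7,0,0,0,8.7],[0,0,2.7,0,0,0,8.7],[-0.1,0,2.7,0,0,0,8.7],[0,0,0,0,0,0,8.7]]]'
python3 -m jog '[[[0,0,0,0,0,0,5],[0,0,0,0,0,0,5],[0,0,0,0,0,0,5],[0,0,0,0,0,0,5],[0,0,0,0,0,0,5],[0,0,0,0,0,0,5]]]' 50
python3 - <<'E'
from plan import *
Y=-.241
s,p,Q=cur()
go([(p+[0,0,.09],Q,5,3)])
im=imaging.get_image("side");cv2.imwrite("pics/e.png",cv2.resize(im["frame"][120:320,180:380,::-1],None,fx=2.5,fy=2.5))
E
```

```text
time: 15.2
position: [0.5678, 0.0647, 0.0856]
tool_rot: [-2.161, -1.71, -0.575]
ft_force: [-0.2, 0.7, -1.2]
grip_width: 1.0
time: 15.8
position: [0.5705, 0.0595, 0.088]
tool_rot: [-2.17, -1.706, -0.582]
ft_force: [-2.0, -0.8, 4.3]
grip_width: 0.63
t 15.8 p [0.5705 0.0595 0.088 ] rv [-2.17  -1.706 -0.582] F [-2.  -0.8  4.3] g 5.48 q [ 0.72  0.32 -0.62  1.9  -0.42  0.95  0.13]
[[1.5,0,-2.6,0,0,0,5],[1.5,0,-2.6,0,0,0,5],[1.5,0,-2.59,0,0,0,5]]
```

View pics/e.png

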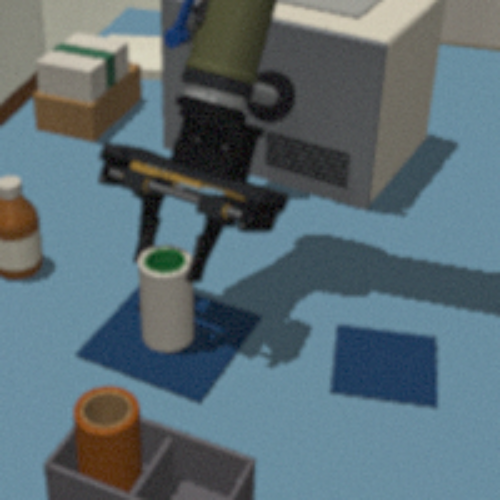

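The tilted grip is on the upper part of the roll (crop about 165,265), with the roll still upright. Lifting and planning the approach to the spindle.

```bash
python3 -m jog '[[[1.5,0,-2.6,0,0,0,5],[1.5,0,-2.6,0,0,0,5],[1.5,0,-2.6,0,0,0,5],[0,0,0,0,0,0,5]]]'
cat > sp.py <<'E'
from plan import *
import sys
Y=F[2];yf=np.array([-np.sin(Y),np.cos(Y),0]);xf=np.array([np.cos(Y),np.sin(Y),0])
a=np.cos(np.pi/6)*yf+np.array([0,0,.5]);n=np.cross(xf,a);n*=np.sign(n[2])
S0=np.array([F[0],F[1],.14])+.02*yf
Qg=R.from_rotvec([-2.17,-1.706,-.582]);pg=np.array([.5705,.0595,.0872])
cT=Qg.inv().apply(np.array([.5702,.0612,.054])-pg)   # roll centre in tool
zT=Qg.inv().apply([0,0,1])
Rt=R.from_rotvec(xf*(-np.pi/3))*Qg                   # tool orientation with roll along a
# exact: align roll axis with a
v=Rt.apply(zT);Rt=R.align_vectors([a,xf],[zT,Qg.inv().apply(xf)],weights=[100,1])[0]
def tgt(s,dn=0,dx=0): return S0+a*s+n*dn+xf*dx-Rt.apply(cT)
def where():
    s,p,Q=cur();c=p+Q.apply(cT)-S0;print("roll: s %.1f n %.1f x %.1f mm, axis err deg"%(c@a*1e3,c@n*1e3,c@xf*1e3),np.round(np.degrees(np.cross(a,Q.apply(zT))),1))
E
python3 - <<'E'
from sp import *
where();print(cT,zT);go([(tgt(.20),Rt,5,13)])
E
```

```text
time: 16.25
position: [0.5728, 0.0594, 0.1813]
tool_rot: [-2.172, -1.71, -0.588]
ft_force: [0.7, -0.1, -1.6]
grip_width: 0.629
roll: s 284.5 n -154.9 x -50.8 mm, axis err deg [ 48.1 -12.    0.3]
[-0.01522663 -0.00071868  0.02954409] [ 4.99885382e-01  7.70114665e-04 -8.66091226e-01]
t 16.25 p [0.5728 0.0594 0.1813] rv [-2.172 -1.71  -0.588] F [ 0.7 -0.1 -1.6] g 5.47 q [ 0.74  0.2  -0.63  1.82 -0.44  1.13  0.08]
[[-0.5,0.4,-1,0,-4.6,0,5],[-0.6,0.4,-0.9,0,-4.6,0,5],[-0.7,0.4,-0.9,0,-4.6,0,5],[-0.7,0.4,-0.8,0,-4.6,0,5],[-0.8,0.4,-0.8,0,-4.6,0,5],[-0.8,0.4,-0.7,0,-4.6,0,5],[-0.9,0.4,-0.6,0,-4.6,0,5],[-1,0.4,-0.5,0,-4.6,0,5],[-1,0.4,-0.5,0,-4.6,0,5],[-1,0.3,-0.4,0,-4.6,0,5],[-1.1,0.4,-0.3,0,-4.6,0,5],[-1.1,0.4,-0.2,0,-4.6,0,5],[-1.06,0.43,-0.16,0.04,-4.61,0,5]]
```

```bash
python3 -m jog '[[[-0.5,0.4,-1,0,-4.6,0,5],[-0.6,0.4,-0.9,0,-4.6,0,5],[-0.7,0.4,-0.9,0,-4.6,0,5],[-0.7,0.4,-0.8,0,-4.6,0,5],[-0.8,0.4,-0.8,0,-4.6,0,5],[-0.8,0.4,-0.7,0,-4.6,0,5],[-0.9,0.4,-0.6,0,-4.6,0,5],[-1,0.4,-0.5,0,-4.6,0,5],[-1,0.4,-0.5,0,-4.6,0,5],[-1,0.3,-0.4,0,-4.6,0,5],[-1.1,0.4,-0.3,0,-4.6,0,5],[-1.1,0.4,-0.2,0,-4.6,0,5]]]'
python3 -m jog '[[[-1,0.4,-0.1,0,-4.6,0,5],[0,0,0,0,0,0,5],[0,0,0,0,0,0,5]]]'
python3 - <<'E'
from sp import *
from f import cyl
where();go([(tgt(.20),Rt,5)]);where()
B=np.c_[xf,np.cross(a,xf),a]
out=[]
for c,(r0,r1,c0,c1) in {"side":(110,260,200,340),"top":(140,260,290,400)}.items():
    im=imaging.get_image(c);I=im["frame"][...,::-1].copy()
    s,p,Q=cur();C=p+Q.apply(cT);b=Q.apply(zT)
    I=cv2.resize(I[r0:r1,c0:c1],None,fx=400/(c1-c0),fy=400/(c1-c0));k=400/(c1-c0)
    for q,m,col in((S0,S0+.12*a,(0,255,0)),(C-.05*b,C+.05*b,(0,0,255))):
        u=[((proj(im,x)-[c0,r0]+.5)*k).astype(int).tolist() for x in(q,m)];cv2.line(I,u[0],u[1],col,1)
    out.append(cv2.copyMakeBorder(I,0,440-I.shape[0],0,0,0))
cv2.imwrite("pics/g.png",np.hstack(out))
E
```

```text
time: 17.45
position: [0.5893, -0.0607, 0.2465]
tool_rot: [2.221, 1.748, -0.501]
ft_force: [-0.6, 0.8, -2.6]
grip_width: 0.633
time: 17.75
position: [0.591, -0.0692, 0.2512]
tool_rot: [2.172, 1.711, -0.578]
ft_force: [0.3, -1.3, -2.4]
grip_width: 0.633
roll: s 197.2 n -6.3 x -2.6 mm, axis err deg [ 0.3 -0.1  0.1]
t 17.75 p [ 0.591  -0.0692  0.2512] rv [ 2.172  1.711 -0.578] F [ 0.3 -1.3 -2.4] g 5.51 q [ 0.22  0.37 -0.56  1.48  0.62  1.65 -0.62]
[[-0.39,0.27,-0.56,0.02,-0.31,0.12,5]]
roll: s 197.2 n -6.3 x -2.6 mm, axis err deg [ 0.3 -0.1  0.1]
```

View pics/g.png

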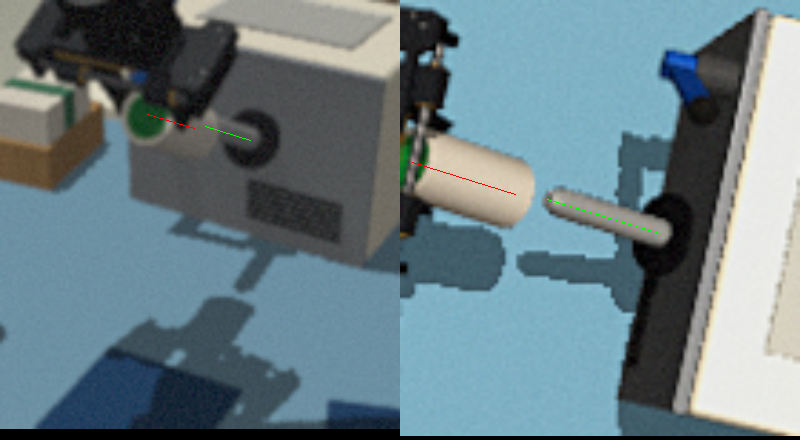

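The roll's axis (red) is nearly collinear with the spindle (green) in both views, and its end is about 30 mm short of the tip. Small correction, then a partial insertion.

```bash
python3 -m jog '[[[-0.4,0.3,-0.6,0,-0.3,0,5],[0,0,0,0,0,0,5],[-0.5,0,0.9,0,0,0,5],[-0.5,0,0.9,0,0,0,5],[-0.5,0,0.9,0,0,0,5],[0,0,0,0,0,0,5],[0,0,0,0,0,0,5]]]'
python3 - <<'E'
from sp import *
where();go([(tgt(.14),Rt,5)])
E
```

```text
time: 18.55
position: [0.5875, -0.0974, 0.244]
tool_rot: [2.169, 1.704, -0.584]
ft_force: [-0.0, 0.4, -1.2]
grip_width: 0.63
roll: s 169.0 n 1.8 x 0.7 mm, axis err deg [-0.1  0.   0. ]
t 18.55 p [ 0.5875 -0.0974  0.244 ] rv [ 2.169  1.704 -0.584] F [-0.   0.4 -1.2] g 5.48 q [ 0.26  0.36 -0.54  1.51  0.63  1.61 -0.59]
[[-1.3,-0.07,2.6,0.06,0.11,-0.04,5]]
```

```bash
python3 -m jog '[[[0.2,0,0.1,0,0,0,5],[-0.7,0,1.3,0,0,0,5],[-0.7,0,1.3,0,0,0,5],[0,0,0,0,0,0,5],[0,0,0,0,0,0,5]]]'
python3 -c "
from sp import *
where()"
```

```text
time: 19.05
position: [0.5817, -0.1211, 0.2265]
tool_rot: [2.17, 1.703, -0.585]
ft_force: [0.6, -0.2, -1.7]
grip_width: 0.631
roll: s 139.2 n -1.1 x 0.7 mm, axis err deg [-0.1  0.  -0. ]
```

Threaded 30 mm with no contact force. Continuing.

```bash
python3 -m jog '[[[-0.7,0,1.3,0,0,0,5],[-0.7,0,1.3,0,0,0,5],[-0.7,0,1.3,0,0,0,5],[-0.7,0,1.3,0,0,0,5],[0,0,0,0,0,0,5]]]'
python3 -c "
from sp import *
where()"
```

```text
time: 19.55
position: [0.5683, -0.1724, 0.1945]
tool_rot: [2.172, 1.701, -0.589]
ft_force: [-1.4, -0.8, -1.6]
grip_width: 0.63
roll: s 77.3 n -2.3 x -0.2 mm, axis err deg [-0.2  0.2 -0.2]
```

```bash
python3 -m jog '[[[-0.5,0,0.9,0,0,0,5],[-0.4,0,0.7,0,0,0,5],[-0.1,0,0.15,0,0,0,5],[-0.1,0,0.15,0,0,0,5],[0,0,0,0,0,0,5]]]'
python3 -c "
from sp import *
where()"
python3 -m jog '[[[-0.1,0,0.15,0,0,0,5],[-0.1,0,0.15,0,0,0,5],[0,0,0,0,0,0,5]]]'
python3 -c "
from sp import *
where()"
```

```text
time: 20.05
position: [0.5659, -0.1873, 0.1851]
tool_rot: [2.168, 1.705, -0.583]
ft_force: [0.4, -0.4, -2.4]
grip_width: 0.63
roll: s 59.5 n -3.0 x 1.2 mm, axis err deg [-0.1 -0.   0.1]
time: 20.35
position: [0.565, -0.1908, 0.1834]
tool_rot: [2.168, 1.705, -0.583]
ft_force: [0.6, 0.5, -1.3]
grip_width: 0.63
roll: s 55.6 n -2.7 x 1.1 mm, axis err deg [-0.1 -0.   0.1]
```

```bash
python3 -m jog '[[[-0.1,0,0.17,0,0,0,5],[-0.1,0,0.17,0,0,0,5],[-0.05,0,0.09,0,0,0,5],[0,0,0,0,0,0,5]]]'
python3 -c "
from sp import *
where()"
python3 -m jog '[[[-0.1,0,0.17,0,0,0,5],[0,0,0,0,0,0,5]]]'
python3 -c "
from sp import *
where()"
```

```text
time: 20.75
position: [0.5639, -0.1951, 0.1809]
tool_rot: [2.169, 1.704, -0.584]
ft_force: [0.5, 0.0, -1.6]
grip_width: 0.63
roll: s 50.5 n -2.6 x 1.1 mm, axis err deg [-0.1 -0.   0.1]
time: 20.95
position: [0.5639, -0.1959, 0.18]
tool_rot: [2.168, 1.706, -0.582]
ft_force: [-0.2, 1.0, -0.8]
grip_width: 0.634
roll: s 49.3 n -3.0 x 1.3 mm, axis err deg [-0.1 -0.1  0.1]
```

```bash
for i in 1; do python3 -m jog '[[[-0.1,0,0.17,0,0,0,5],[0,0,0,0,0,0,5],[0,0,0,0,0,0,5]]]'; python3 -c "
from sp import *
where()"; done
python3 -m jog '[[[-0.1,0,0.17,0,0,0,5],[0,0,0,0,0,0,5],[0,0,0,0,0,0,5]]]'; python3 -c "
from sp import *
where()"
```

```text
time: 21.25
position: [0.5638, -0.1957, 0.1794]
tool_rot: [2.168, 1.708, -0.58]
ft_force: [-0.1, 6.5, 1.7]
grip_width: 0.628
roll: s 49.1 n -3.7 x 1.2 mm, axis err deg [ 0.  -0.1  0.2]
time: 21.55
position: [0.5638, -0.1956, 0.1789]
tool_rot: [2.168, 1.71, -0.577]
ft_force: [-0.6, 9.7, 4.0]
grip_width: 0.63
roll: s 49.0 n -4.2 x 1.2 mm, axis err deg [ 0.1 -0.2  0.2]
```

Contact with the flange at s≈49 mm (push about 10 N), so it is home. Lowering it onto the spindle, releasing and backing off.

```bash
python3 -m jog '[[[0.3,0,0.1,0,0,0,5],[0,0,0,0,0,0,5],[0,0,0,0,0,0,6],[0,0,0,0,0,0,7.5],[0,0,0,0,0,0,8.7],[0,0,0,0,0,0,8.7],[0,0,0,0,0,0,8.7],[0,0,0,0,0,0,8.7]]]'
python3 -m jog '[[[0,0,-1,0,0,0,8.7],[0,0,-2,0,0,0,8.7],[0,0,-3,0,0,0,8.7],[0,0,-3,0,0,0,8.7],[0,0,-3,0,0,0,8.7],[0,0,0,0,0,0,8.7],[0,0,0,0,0,0,8.7]]]'
python3 - <<'E'
from sp import *
where();go([])
out=[]
for c,(r0,r1,c0,c1) in {"side":(80,220,220,360),"top":(140,260,290,400)}.items():
    im=imaging.get_image(c);I=im["frame"][...,::-1].copy()
    print(c,[(round(q["conf"],2),np.round(np.array(q["point"])*[384,512],1).tolist()) for q in finder.spot_point("tension_roller",c)],[(round(q["conf"],2),np.round(np.array(q["point"])*[384,512],1).tolist()) for q in finder.spot_point("white_roll_center",c)],proj(im,S0+.05*a-.007*n)[::-1])
    P=np.array([F[0],F[1],0])+xf*.125+yf*.046+[0,0,.205]
    for q in(0,.1,.2,.3,.4): print(q,np.round(proj(im,P+.14*(-np.cos(1.222-q)*xf+np.sin(1.222-q)*np.array([0,0,1])))[::-1],1))
    I=cv2.resize(I[r0:r1,c0:c1],None,fx=400/(c1-c0),fy=400/(c1-c0))
    out.append(cv2.copyMakeBorder(I,0,440-I.shape[0],0,0,0))
cv2.imwrite("pics/i.png",np.hstack(out))
E
```

```text
time: 22.35
position: [0.5632, -0.1981, 0.1755]
tool_rot: [2.169, 1.704, -0.584]
ft_force: [-0.5, 0.5, -0.5]
grip_width: 0.983
time: 23.05
position: [0.578, -0.1386, 0.2803]
tool_rot: [2.167, 1.705, -0.581]
ft_force: [0.7, -0.2, -0.9]
grip_width: 0.996
roll: s 150.6 n 54.3 x 1.3 mm, axis err deg [-0.1 -0.1  0.2]
t 23.05 p [ 0.578  -0.1386  0.2803] rv [ 2.167  1.705 -0.581] F [ 0.7 -0.2 -0.9] g 8.66 q [ 0.32  0.3  -0.53  1.5   0.62  1.63 -0.49]
side [] [(0.88, [356.3, 232.9]), (0.82, [157.0, 278.3])] [158.77131983 280.25910441]
0 [ 96.6 262.7]
0.1 [ 99.1 266.4]
0.2 [102. 270.]
0.3 [105.2 273.3]
0.4 [108.8 276.4]
top [(0.69, [206.9, 360.5]), (0.52, [167.0, 374.3]), (0.16, [205.8, 182.8])] [(0.86, [226.5, 144.6])] [199.88065887 346.79204097]
0 [168.4 373.1]
0.1 [173.4 371.6]
0.2 [178.3 370.1]
0.3 [182.9 368.5]
0.4 [187.2 366.9]
```

View pics/i.png

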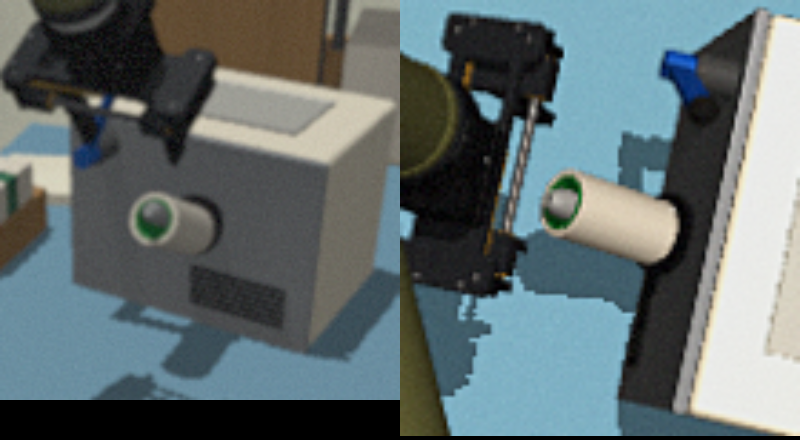

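The roll hangs on the spindle hard against the flange (side crop 180,222; top crop 610,215), with the spindle tip showing from the bore. The arm is still raised at q≈0.05. Now I close the gripper and move above the +x side of the arm.

```bash
cat > ar.py <<'E'
from sp import *
O=np.array([F[0],F[1],0]);V=rot(Y)
def W(x,y,z): return O+x*xf+y*yf+np.array([0,0,z])
def tip():
    s,p,Q=cur();t=p+Q.apply([0,0,.022])-O;print("tip feed x %.1f y %.1f z %.1f mm"%(t@xf*1e3,t@yf*1e3,t[2]*1e3),"F",np.round(s["ft_force"],1))
E
python3 - <<'E'
from ar import *
s,p,Q=cur()
go([(p+[0,0.02,.12],Q,0,4),(W(.15,.046,.42),V,0,8),(W(.15,.046,.324),V,0,4)])
E
```

```text
t 23.35 p [ 0.5769 -0.14    0.2786] rv [ 2.169  1.705 -0.586] F [-0.  -0.1  1. ] g 8.67 q [ 0.32  0.3  -0.53  1.5   0.62  1.63 -0.49]
[[-1.1,-0.1,-2.8,0,0,0,0],[-1.1,-0.1,-2.9,0,0,0,0],[-1.1,-0.2,-2.8,0,0,0,0],[-1.04,-0.09,-2.85,0,0,0,0]]
[[-1.5,1.9,0.5,-0,3.8,0,0],[-1.5,1.9,0.5,-0,3.8,0,0],[-1.5,1.9,0.3,-0,3.8,0,0],[-1.5,2,0.3,-0,3.8,0,0],[-1.6,1.9,0.1,-0,3.8,0,0],[-1.6,1.9,0,-0,3.8,0,0],[-1.5,1.9,-0,-0,3.8,0,0],[-1.59,1.92,-0.22,-0.01,3.77,0.02,0]]
[[-0,0,2.4,-0,-0.1,0,0],[-0,0,2.4,-0,-0.1,0,0],[-0,0,2.4,-0,-0.1,0,0],[-0.01,0.02,2.4,-0.02,-0.06,0.02,0]]
```

```bash
python3 -m jog '[[[-1.1,-0.1,-2.8,0,0,0,0],[-1.1,-0.1,-2.9,0,0,0,0],[-1.1,-0.2,-2.8,0,0,0,0],[-1,0,-2.9,0,0,0,0],[-1.5,1.9,0.5,0,3.8,0,0],[-1.5,1.9,0.5,0,3.8,0,0],[-1.5,1.9,0.3,0,3.8,0,0],[-1.5,2,0.3,0,3.8,0,0],[-1.6,1.9,0.1,0,3.8,0,0],[-1.6,1.9,0,0,3.8,0,0],[-1.5,1.9,0,0,3.8,0,0],[-1.6,1.9,-0.2,0,3.8,0,0]]]'
python3 -m jog '[[[0,0,0,0,0,0,0],[0,0,0,0,0,0,0]]]'
python3 - <<'E'
from ar import *
tip();go([(W(.15,.046,.324),V,0,4)])
out=[]
for c,(r0,r1,c0,c1) in {"side":(40,200,220,360),"top":(100,260,290,430)}.items():
    im=imaging.get_image(c);out.append(cv2.resize(im["frame"][r0:r1,c0:c1,::-1],None,fx=2.8,fy=2.8))
cv2.imwrite("pics/j.png",np.hstack(out))
E
```

```text
time: 24.55
position: [0.698, -0.2763, 0.421]
tool_rot: [-2.467, -1.938, -0.009]
ft_force: [0.9, 0.4, 0.7]
grip_width: 0.031
time: 24.75
position: [0.6978, -0.2766, 0.419]
tool_rot: [-2.467, -1.936, -0.004]
ft_force: [0.1, 0.6, -0.0]
grip_width: 0.006
tip feed x 151.2 y 45.9 z 397.0 mm F [ 0.1  0.6 -0. ]
t 24.75 p [ 0.6978 -0.2766  0.419 ] rv [-2.467 -1.936 -0.004] F [ 0.1  0.6 -0. ] g 0.06 q [ 0.55  0.63 -0.5   0.67  0.3   1.89 -0.01]
[[-0,-0,2.4,-0,-0.1,0,0],[-0,-0,2.4,-0,-0.1,0,0],[-0,-0.1,2.3,-0,-0.1,0,0],[-0.01,0,2.4,-0.04,-0.08,0.01,0]]
```

View pics/j.png

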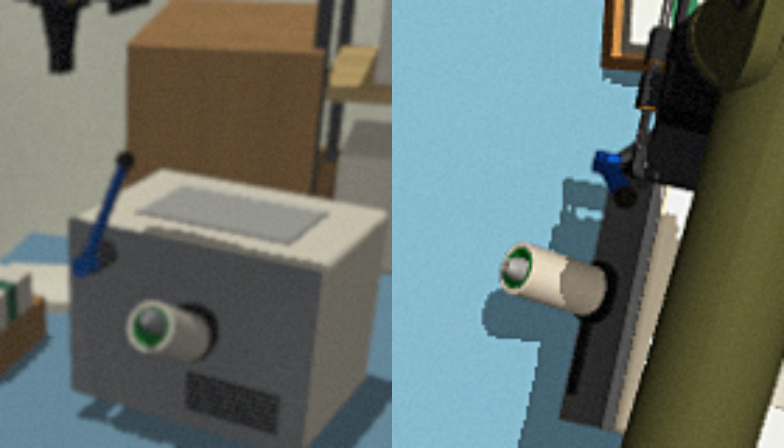

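The gripper is closed beyond the arm's +x side (side crop 60,65) and the arm is clear. Descend, then sweep along the arc.

```bash
python3 -m jog '[[[0,0,2.4,0,0,0,0],[0,0,2.4,0,0,0,0],[0,0,2.4,0,0,0,0],[0,0,2.3,0,0,0,0],[0,0,0,0,0,0,0],[0,-1.5,0,0,0,0,0],[0,-1.5,0,0,0,0,0],[0,-1.1,0,0,0,0,0],[0,-0.8,0.3,0,0,0,0],[0,-0.8,0.3,0,0,0,0],[0,0,0,0,0,0,0]]]'
python3 - <<'E'
from ar import *
tip()
for c in("side","top"):
    im=imaging.get_image(c);print(c,[(round(q["conf"],2),np.round(np.array(q["point"])*[384,512],1).tolist()) for q in finder.spot_point("tension_roller",c)])
E
```

```text
time: 25.95
position: [0.6423, -0.26, 0.3225]
tool_rot: [-2.468, -1.943, -0.007]
ft_force: [-0.1, -0.4, -0.2]
grip_width: 0.003
tip feed x 93.4 y 48.8 z 300.5 mm F [-0.1 -0.4 -0.2]
side [(0.73, [97.5, 265.5])]
top []
```

```bash
python3 -m jog '[[[0,-0.8,0.5,0,0,0,0],[0,-0.8,0.5,0,0,0,0],[0,-0.7,0.6,0,0,0,0],[0,-0.7,0.6,0,0,0,0],[0,-0.5,0.7,0,0,0,0],[0,-0.5,0.7,0,0,0,0],[0,0,0,0,0,0,0]]]'
python3 - <<'E'
from ar import *
tip()
im=imaging.get_image("side");print([(round(q["conf"],2),np.round(np.array(q["point"])*[384,512],1).tolist()) for q in finder.spot_point("tension_roller","side")])
P=W(.125,.046,.205)
for q in np.arange(0,1.41,.2): print(q,np.round(proj(im,P+.14*(-np.cos(1.222-q)*xf+np.sin(1.222-q)*np.array([0,0,1])))[::-1],1))
cv2.imwrite("pics/k.png",cv2.resize(im["frame"][60:200,220:360,::-1],None,fx=3.5,fy=3.5))
E
```

```text
time: 26.85
position: [0.603, -0.2512, 0.283]
tool_rot: [-2.466, -1.939, -0.005]
ft_force: [-0.1, 0.1, -0.9]
grip_width: 0.007
tip feed x 53.1 y 48.0 z 261.0 mm F [-0.1  0.1 -0.9]
[(0.66, [112.8, 280.5])]
0.0 [ 96.6 262.7]
0.2 [102. 270.]
0.4 [108.8 276.4]
0.6000000000000001 [116.7 281.6]
0.8 [125.3 285.5]
1.0 [134.1 287.7]
1.2000000000000002 [142.9 288.3]
1.4000000000000001 [151.  287.3]
```

```bash
python3 -m jog '[[[0,-0.4,0.75,0,0,0,0],[0,-0.4,0.75,0,0,0,0],[0,-0.3,0.8,0,0,0,0],[0,-0.3,0.8,0,0,0,0],[0,-0.1,0.8,0,0,0,0],[0,-0.1,0.8,0,0,0,0],[0,0,0,0,0,0,0],[0,0,0,0,0,0,0]]]'
cat > q.py <<'E'
from ar import *
tip()
im=imaging.get_image("side");r=finder.spot_point("tension_roller","side");P=W(.125,.046,.205)
for k in r[:2]:
    uv=(np.array(k["point"])*[384,512])[::-1];qs=np.arange(0,1.46,.01)
    e=[np.linalg.norm(proj(im,P+.14*(-np.cos(1.222-q)*xf+np.sin(1.222-q)*np.array([0,0,1])))-uv) for q in qs];i=np.argmin(e);print(round(k["conf"],2),uv.round(1),"q",qs[i].round(2),"err px",round(e[i],1))
E
python3 q.py
```

```text
time: 27.75
position: [0.5883, -0.2474, 0.2368]
tool_rot: [-2.467, -1.94, -0.006]
ft_force: [-0.3, -0.0, 0.3]
grip_width: 0.009
tip feed x 37.9 y 48.2 z 214.8 mm F [-0.3 -0.   0.3]
0.65 [286.8 134.5] q 1.0 err px 1.0
```

```bash
python3 -m jog '[[[0,0,0.5,0,0,0,0],[0,0,0.5,0,0,0,0],[0,0,0,0,0,0,0],[0,0,0,0,0,0,0]]]'; python3 q.py
python3 -m jog '[[[0,0,0.2,0,0,0,0],[0,0,0.2,0,0,0,0],[0,0,0,0,0,0,0],[0,0,0,0,0,0,0]]]'; python3 q.py
```

```text
time: 28.25
position: [0.5882, -0.2473, 0.2268]
tool_rot: [-2.467, -1.94, -0.006]
ft_force: [1.3, -0.3, 0.0]
grip_width: 0.007
tip feed x 37.8 y 48.2 z 204.8 mm F [ 1.3 -0.3  0. ]
0.68 [287.7 138.8] q 1.11 err px 0.6
time: 28.75
position: [0.5883, -0.2473, 0.223]
tool_rot: [-2.467, -1.94, -0.006]
ft_force: [-0.2, -0.3, -0.4]
grip_width: 0.007
tip feed x 37.9 y 48.2 z 201.0 mm F [-0.2 -0.3 -0.4]
0.79 [287.6 140. ] q 1.13 err px 0.7
```

```bash
python3 -m jog '[[[0,0,0.2,0,0,0,0],[0,0,0.2,0,0,0,0],[0,0,0.1,0,0,0,0],[0,0,0,0,0,0,0],[0,0,0,0,0,0,0]]]'; python3 q.py
python3 -m jog '[[[0,0,0.2,0,0,0,0],[0,0,0.1,0,0,0,0],[0,0,0,0,0,0,0],[0,0,0,0,0,0,0]]]'; python3 q.py
```

```text
time: 29.35
position: [0.5884, -0.2473, 0.2181]
tool_rot: [-2.467, -1.94, -0.006]
ft_force: [0.8, -0.1, 0.1]
grip_width: 0.007
tip feed x 38.0 y 48.3 z 196.1 mm F [ 0.8 -0.1  0.1]
0.63 [288.9 139.7] q 1.13 err px 0.6
0.18 [226.2 310.5] q 1.45 err px 168.9
time: 29.85
position: [0.5883, -0.2473, 0.2151]
tool_rot: [-2.467, -1.94, -0.006]
ft_force: [-0.6, -0.2, -0.0]
grip_width: 0.003
tip feed x 37.9 y 48.3 z 193.1 mm F [-0.6 -0.2 -0. ]
0.69 [288.2 142.8] q 1.2 err px 0.1
```

```bash
python3 -m jog '[[[0,0,0.2,0,0,0,0],[0,0,0.1,0,0,0,0],[0,0,0,0,0,0,0]]]'; python3 -c "
from ar import *
tip()"
python3 -m jog '[[[0,0,0.2,0,0,0,0],[0,0,0.1,0,0,0,0],[0,0,0,0,0,0,0]]]'; python3 q.py
```

```text
time: 30.25
position: [0.5883, -0.2473, 0.2119]
tool_rot: [-2.467, -1.94, -0.006]
ft_force: [1.0, -0.4, 0.3]
grip_width: 0.006
tip feed x 37.9 y 48.3 z 189.9 mm F [ 1.  -0.4  0.3]
time: 30.55
position: [0.5883, -0.2473, 0.2089]
tool_rot: [-2.467, -1.94, -0.006]
ft_force: [-0.7, 0.9, -0.8]
grip_width: 0.004
tip feed x 37.9 y 48.3 z 186.9 mm F [-0.7  0.9 -0.8]
0.54 [287.5 146.1] q 1.28 err px 0.6
0.41 [290.1 190.7] q 1.45 err px 37.9
```

```bash
python3 -m jog '[[[0,0,0.2,0,0,0,0],[0,0,0.1,0,0,0,0],[0,0,0,0,0,0,0]]]'; python3 -c "
from ar import *
tip()"
python3 -m jog '[[[0,0,0.2,0,0,0,0],[0,0,0,0,0,0,0]]]'; python3 q.py
```

```text
time: 30.95
position: [0.5884, -0.2473, 0.206]
tool_rot: [-2.467, -1.94, -0.006]
ft_force: [0.1, 0.3, -0.3]
grip_width: 0.006
tip feed x 38.0 y 48.3 z 184.0 mm F [ 0.1  0.3 -0.3]
time: 31.15
position: [0.5883, -0.2472, 0.2039]
tool_rot: [-2.467, -1.94, -0.006]
ft_force: [-0.3, -0.1, 0.5]
grip_width: 0.006
tip feed x 37.9 y 48.3 z 181.9 mm F [-0.3 -0.1  0.5]
0.57 [291.1 147. ] q 1.29 err px 3.1
```

```bash
python3 - <<'E'
from ar import *
tip();out=[]
P=W(.125,.046,.205)
for c,(r0,r1,c0,c1) in {"side":(90,200,230,330),"top":(140,250,310,410)}.items():
    im=imaging.get_image(c);I=cv2.resize(im["frame"][r0:r1,c0:c1,::-1],None,fx=4,fy=4,interpolation=cv2.INTER_CUBIC)
    for q in(1.24,1.34):
        u=((proj(im,P+.14*(-np.cos(1.222-q)*xf+np.sin(1.222-q)*np.array([0,0,1])))-[c0,r0]+.5)*4).astype(int).tolist();cv2.circle(I,u,3,(0,255,255) if q>1.3 else (0,255,0),1)
    out.append(I)
cv2.imwrite("pics/l.png",np.hstack(out))
E
```

```text
tip feed x 37.8 y 48.3 z 182.0 mm F [-0.3  0.4  0.4]
```

View pics/l.png

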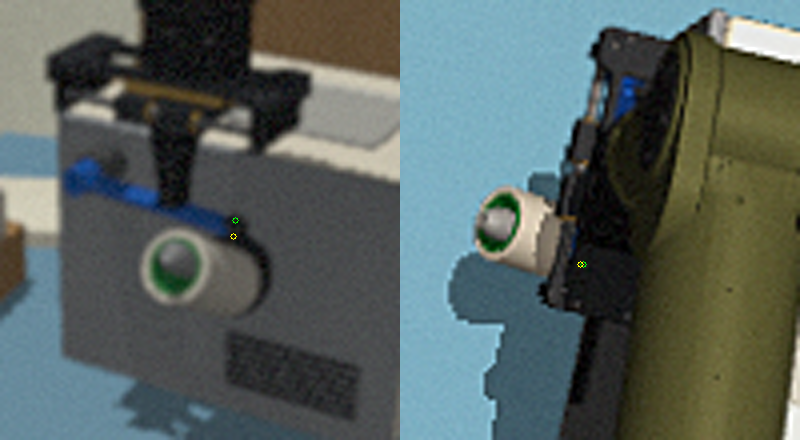

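The finger sits on the bar (side crop 172,203). The arm slopes down just past level, with the roller (about 235,228) just above the roll. Continuing until contact.

```bash
python3 -m jog '[[[0,0,0.1,0,0,0,0],[0,0,0.1,0,0,0,0],[0,0,0,0,0,0,0]]]'; python3 -c "
from ar import *
tip()"
python3 -m jog '[[[0,0,0.1,0,0,0,0],[0,0,0.1,0,0,0,0],[0,0,0,0,0,0,0]]]';  python3 q.py
```

```text
time: 31.65
position: [0.5884, -0.2473, 0.2021]
tool_rot: [-2.467, -1.94, -0.006]
ft_force: [0.3, 0.1, -0.2]
grip_width: 0.008
tip feed x 38.0 y 48.3 z 180.1 mm F [ 0.3  0.1 -0.2]
time: 31.95
position: [0.5884, -0.2473, 0.2001]
tool_rot: [-2.467, -1.94, -0.007]
ft_force: [-0.3, -0.3, 0.7]
grip_width: 0.005
tip feed x 38.0 y 48.3 z 178.1 mm F [-0.3 -0.3  0.7]
0.55 [290.9 147.4] q 1.3 err px 2.9
0.49 [288.1 160. ] q 1.45 err px 7.2
```

```bash
cat > t.py <<'E'
from ar import *
from f import soft
tip();P=W(.125,.046,.205);zz=np.array([0,0,1])
im=imaging.get_image("side");r=finder.trace("tension_arm","side")
B=im["frame"].astype(int);blue=(B[...,2]>B[...,0]+35)&(B[...,2]>B[...,1]+20)
blue[:90]=0;blue[170:]=0;blue[:,:235]=0;blue[:,310:]=0
ys,xs=np.nonzero(blue);print("blue px",len(ys),[(round(k["conf"],2),np.round(np.array(k["point"])*[384,512]).tolist()) for k in r[:2]])
def bar(q):
    t=1.222-q;d=-np.cos(t)*xf+np.sin(t)*zz;m=np.sin(t)*xf+np.cos(t)*zz
    return [P+d*r_+yf*w+m*h for r_ in(0.01,.125) for w in(-.011,.011) for h in(-.004,.004)]
best=[]
for q in np.arange(.9,1.46,.02):
    s=soft(im,bar(q));best.append((blue*s).sum()-.3*(s*(~blue)).sum())
i=np.argmax(best);print("bar q",np.arange(.9,1.46,.02)[i].round(2),np.round(best[max(0,i-4):i+5]))
E
python3 t.py; python3 -m jog '[[[0,0,0.1,0,0,0,0],[0,0,0.1,0,0,0,0],[0,0,0,0,0,0,0]]]'; python3 t.py
```

```text
tip feed x 37.9 y 48.3 z 178.1 mm F [-0.1 -0.2  0.2]
blue px 228 [(0.5, [142.0, 265.0])]
bar q 1.32 [ 85. 104. 120. 132. 137. 137. 132. 121. 108.]
time: 32.45
position: [0.5884, -0.2472, 0.1996]
tool_rot: [-2.468, -1.94, -0.006]
ft_force: [-1.2, 0.5, 6.9]
grip_width: 0.004
tip feed x 38.0 y 48.3 z 177.6 mm F [-1.2  0.5  6.9]
blue px 224 [(0.47, [151.0, 310.0])]
bar q 1.32 [ 79.  98. 114. 125. 130. 129. 125. 115. 103.]
```

Contact at 6.9 N with bar q≈1.33, so the roller is on the roll. Retract straight up and verify.

```bash
python3 -m jog '[[[0,0,-0.2,0,0,0,0],[0,0,-0.5,0,0,0,0],[0,0,-2,0,0,0,0],[0,0,-3,0,0,0,0],[0,0,-4,0,0,0,0],[0,0,-4,0,0,0,0],[0,0,-4,0,0,0,0],[2,0,-2,0,0,0,0],[3,0,0,0,0,0,0],[3,0,0,0,0,0,0],[0,0,0,0,0,0,0],[0,0,0,0,0,0,0]]]'; python3 t.py; python3 q.py
python3 - <<'E'
from sp import *
from f import *
for c in("side","top"):
    im=imaging.get_image(c)
    r=finder.trace("white_roll",c);e=proj(im,S0+.05*a-.007*n)[::-1]
    print(c,"expect",e.round(1),[(round(k["conf"],2),np.round(np.array(k["point"])*[384,512],1).tolist()) for k in r])
    for k in r:
        if np.hypot(*(np.array(k["point"])*[384,512]-e))<25:
            m=hullof(k["region"])
            for s in(.045,.05,.055,.06,.07):
                M=np.c_[xf,np.cross(a,xf),a];h=soft(im,cyl(lambda X:S0-.007*n+M@X,.028,s-.05,s+.05));print(s,round(np.minimum(h,m).sum()/np.maximum(h,m).sum(),3),end="; ")
    for nm in("amber_roll","amber_bottle","ointment_jar"): print(nm,[(round(k["conf"],2),np.round(np.array(k["point"])*[384,512],1).tolist()) for k in finder.spot_point(nm,c)[:2]])
print(ctrl.get_state()["time"])
E
```

```text
time: 33.75
position: [0.6071, -0.1698, 0.3956]
tool_rot: [-2.466, -1.942, -0.006]
ft_force: [-0.5, 0.0, 0.7]
grip_width: 0.008
tip feed x 37.6 y 128.0 z 373.6 mm F [-0.5  0.   0.7]
blue px 269 [(0.62, [142.0, 268.0])]
bar q 1.32 [129. 147. 163. 175. 179. 169. 154. 137. 121.]
tip feed x 37.8 y 125.8 z 373.2 mm F [ 0.3 -0.7  0.3]
0.52 [287.5 146.6] q 1.29 err px 0.6
side expect [158.8 280.3] [(0.93, [157.1, 281.9]), (0.6, [353.1, 229.6])]
0.045 0.878; 0.05 0.921; 0.055 0.948; 0.06 0.929; 0.07 0.844; amber_roll [(0.77, [311.7, 224.6]), (0.69, [266.8, 157.7])]
amber_bottle [(0.61, [229.2, 184.5]), (0.31, [157.4, 278.2])]
ointment_jar [(0.6, [265.8, 160.3])]
top expect [199.9 346.8] [(0.9, [225.8, 143.1])]
amber_roll [(0.87, [208.5, 185.6])]
amber_bottle [(0.55, [135.4, 269.2])]
ointment_jar [(0.97, [135.2, 215.7])]
34.45
```

The bar stays at q≈1.32. The roll's side mask is partly hidden by the arm, so I clear the top view and measure the roll's outer end for seating.

```bash
python3 -m jog '[[[3,0,-1,0,0,0,0],[4,0,0,0,0,0,0],[4,0,0,0,0,0,0],[4,0,0,0,0,0,0],[4,0,0,0,0,0,0],[4,0,0,0,0,0,0],[0,0,0,0,0,0,0],[0,0,0,0,0,0,0]]]'
python3 - <<'E'
from sp import *
from f import *
M=np.c_[xf,np.cross(a,xf),a]
for c in("side","top"):
    im=imaging.get_image(c);r=[k for k in finder.trace("white_roll",c)]
    e=proj(im,S0+.05*a-.007*n)
    for k in r:
        if np.hypot(*(np.array(k["point"])*[384,512]-e[::-1]))<25:
            m=hullof(k["region"]);A=proj(im,S0+.1*a-.007*n)-proj(im,S0-.007*n);A/=np.linalg.norm(A)
            f=lambda m:np.sort((np.argwhere(m)[:,::-1]-e)@A)[[15,-15]].round(1)
            print(c,k["conf"],"mask ends",f(m),{s:f(soft(im,cyl(lambda X:S0-.007*n+M@X,.028,s-.05,s+.05))>.5).tolist() for s in(.045,.05,.055,.06)})
    g=im["frame"].min(2).astype(int)
    # tip exposure: brightness profile along the upper rim line
    print(c,[int(g[tuple(np.round(proj(im,S0+a*t+.021*n)[::-1]).astype(int))]) for t in np.arange(-.012,.125,.004)])
print(ctrl.get_state()["time"])
E
python3 t.py
```

```text
time: 35.25
position: [0.6612, 0.0543, 0.4065]
tool_rot: [-2.464, -1.943, -0.006]
ft_force: [1.0, -1.3, -0.1]
grip_width: 0.004
side 0.55 mask ends [-11.7  13.4] {0.045: [-13.4, 13.1], 0.05: [-12.6, 13.7], 0.055: [-12.4, 14.3], 0.06: [-11.6, 15.2]}
side [109, 109, 75, 75, 65, 65, 74, 47, 69, 69, 97, 97, 122, 98, 104, 104, 113, 113, 128, 100, 111, 111, 136, 136, 113, 113, 128, 128, 140, 118, 118, 116, 116, 118, 69]
top 0.81 mask ends [-18.3  17.9] {0.045: [-19.1, 16.7], 0.05: [-17.6, 18.0], 0.055: [-16.3, 19.2], 0.06: [-15.1, 20.9]}
top [13, 13, 0, 28, 151, 196, 188, 180, 179, 166, 87, 25, 26, 42, 30, 28, 155, 177, 182, 182, 180, 180, 178, 185, 180, 181, 180, 175, 210, 63, 79, 157, 149, 148, 164]
35.45
tip feed x 37.7 y 355.2 z 384.8 mm F [ 0.5  0.5 -0.1]
blue px 269 [(0.53, [140.0, 266.0])]
bar q 1.32 [129. 148. 164. 176. 179. 169. 154. 137. 121.]
```

```bash
python3 -c "
from bench import close_job
print(close_job())"
```

```text
the job is handed in; nothing more can be done
None
```

The white roll is loaded on the spindle with the tension arm lowered onto it, and the job was handed in at about 35.5 s of the 72 s. `close_job` gave no verdict.

**What I did**
1. I lifted the white roll out of the stock box, stood it upright on the larger dark blue mat and let go.
2. I gripped it again at a 30° tilt and threaded it over the spindle. It pushed against the flange with about 10 N, and I let go of it there.
3. I swung the blue arm down with the closed fingertips until the roller met the roll at about 7 N, then backed well away.

**Last checks**
- **Seating:** measured from the roll's outer end, its middle sits at 49.5 mm (top camera) and about 48 mm (side camera), where 50 mm is fully home. An earlier whole-outline match in the side view peaked at 55 mm. I took that as bias, because the arm hides part of the roll there.
- **Arm angle:** the bar reads about 1.32 rad (expected about 1.34) and did not change when I let go. The roller-point network gave 1.29 in one reading.
- **Roller contact:** this rests on the push force and the arm angle. I saw no picture of the roller on the roll after the gripper left, because the picture viewing limit was used up.
- **Bystanders:** the amber roll, bottle and jar were found within a few pixels of where they started. The exception is the jar's first top-view detection, which was a false one.

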